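Pack and lock the two-tier brake shoe rack

TASK

Pack the brake shoes for the ward: seat every brake shoe on the counter fully down and flat in a pocket of the lower rack, tongue in the notch, then stack the upper frame on the rack with all four posts fully home in the corner sockets. Lastly lock the two together with the frame's two quarter-turn studs: line up each wing with its slot, push it in and turn it a quarter turn, so that it stays down with the wing square across the slot. Leave the thumb nuts, tire plug, brake rod and spoke guard where they lie.

Things in the scene. Friction and masses are not known exactly. Their poses are not given: they have to be found in the camera images.
- rack: lower frame of the carry rack, fixed: floor plate 250 (x) x 146 (y) x 6 mm; white nest block, 18 mm high, five pockets along x; square sockets (14.5 mm inside, 20 outside, floor 6 and rim 28 mm up) at x +-109, y +-58; stud receptacles 42 x 42 mm at (50, 80) and (-50, -80), hollow under a 5 mm top plate, 63 mm high, with a slot 32 (x) x 12 (y). Origin: underside, midway between the sockets; z up
- pocket1 (a point): centre of the floor (6 mm above the rack's underside) of a pocket of the rack, for any one shoe; 46 mm from pocket to pocket. Pocket 37 (x) x 59 (y) x 12 mm deep, and a 17 mm wide notch for the tongue running 14 mm further at its +y end; axes as the rack's; pocket 1 is at x = -92, pocket 5 at x = +92, all at y = -7 mm of the rack
- pocket2 (a point): centre of the floor (6 mm above the rack's underside) of a pocket of the rack, for any one shoe; 46 mm from pocket to pocket. Pocket 37 (x) x 59 (y) x 12 mm deep, and a 17 mm wide notch for the tongue running 14 mm further at its +y end; axes as the rack's
- pocket3 (a point): centre of the floor (6 mm above the rack's underside) of a pocket of the rack, for any one shoe; 46 mm from pocket to pocket. Pocket 37 (x) x 59 (y) x 12 mm deep, and a 17 mm wide notch for the tongue running 14 mm further at its +y end; axes as the rack's
- pocket4 (a point): centre of the floor (6 mm above the rack's underside) of a pocket of the rack, for any one shoe; 46 mm from pocket to pocket. Pocket 37 (x) x 59 (y) x 12 mm deep, and a 17 mm wide notch for the tongue running 14 mm further at its +y end; axes as the rack's
- pocket5 (a point): centre of the floor (6 mm above the rack's underside) of a pocket of the rack, for any one shoe; 46 mm from pocket to pocket. Pocket 37 (x) x 59 (y) x 12 mm deep, and a 17 mm wide notch for the tongue running 14 mm further at its +y end; axes as the rack's
- frame: upper stacking frame, loose, 0.5 to 0.8 kg: four round 12 mm posts, tips coned to 6 mm, at x +-109, y +-58 mm; rails 66 to 74 mm up; carry handle bar 12 (x) x 72 (y) x 14 mm over the middle, its centre 111 mm up, free beneath. Origin: midway between the post tips, at tip height; z up. Fits either way round; seated, the tips stand on the socket floors and each stud is over a slot
- stud1_head (a point): middle of the wing of a quarter-turn stud held captive in a side tab of the frame, at x = +50, y = +80 mm. Wing 36 (x) x 8 (y) x 22 (z) mm, under it a flange of 26 mm; this point is 7 mm below its top, 108 mm above the frame's origin while up. Under the tab a cross bar 26 x 7 x 6 mm, parallel to the wing, hangs 2 mm above the slot of a seated frame and enters it only in line
- stud2_head (a point): middle of the wing of a quarter-turn stud held captive in a side tab of the frame, at x = -50, y = -80 mm. Wing 36 (x) x 8 (y) x 22 (z) mm, under it a flange of 26 mm; this point is 7 mm below its top, 108 mm above the frame's origin while up. Under the tab a cross bar 26 x 7 x 6 mm, parallel to the wing, hangs 2 mm above the slot of a seated frame and enters it only in line
- stud1 (a joint): turn of the stud about its upright axis, rad, counter-clockwise from above, -1.9 to 1.9; 0: wing along the frame's x, so in line with the slots once seated. It may be turned either way to lock. Stays where it is left
- stud2 (a joint): turn of the stud about its upright axis, rad, counter-clockwise from above, -1.9 to 1.9; 0: wing along the frame's x, so in line with the slots once seated. It may be turned either way to lock. Stays where it is left
- stud1_push (a joint): how far the stud is pushed down, m: 0 (up) to 0.017. A light spring (under 4 N) lifts it again. Once pushed more than 0.013 in the slot it can be turned under the plate; it then stays down at about 0.013
- stud2_push (a joint): how far the stud is pushed down, m: 0 (up) to 0.017. A light spring (under 4 N) lifts it again. Once pushed more than 0.013 in the slot it can be turned under the plate; it then stays down at about 0.013
- shoe1: wheelchair brake shoe, may be absent: black rubber block 34 (x) x 56 (y) x 16 mm with a steel tongue 14 wide, 10 thick sticking 14 mm out of its +y end, and on top an upright steel web 12 (x) x 44 (y) mm, from 16 to 42 mm high, to hold it by. 0.11 to 0.19 kg. Origin: centre of the block's underside. Starts upright
- shoe2: wheelchair brake shoe, may be absent: black rubber block 34 (x) x 56 (y) x 16 mm with a steel tongue 14 wide, 10 thick sticking 14 mm out of its +y end, and on top an upright steel web 12 (x) x 44 (y) mm, from 16 to 42 mm high, to hold it by. 0.11 to 0.19 kg. Origin: centre of the block's underside. Starts upright
- shoe3: wheelchair brake shoe, may be absent: black rubber block 34 (x) x 56 (y) x 16 mm with a steel tongue 14 wide, 10 thick sticking 14 mm out of its +y end, and on top an upright steel web 12 (x) x 44 (y) mm, from 16 to 42 mm high, to hold it by. 0.11 to 0.19 kg. Origin: centre of the block's underside. Starts upright
- shoe4: wheelchair brake shoe, may be absent: black rubber block 34 (x) x 56 (y) x 16 mm with a steel tongue 14 wide, 10 thick sticking 14 mm out of its +y end, and on top an upright steel web 12 (x) x 44 (y) mm, from 16 to 42 mm high, to hold it by. 0.11 to 0.19 kg. Origin: centre of the block's underside. Starts upright
- shoe5: wheelchair brake shoe, may be absent: black rubber block 34 (x) x 56 (y) x 16 mm with a steel tongue 14 wide, 10 thick sticking 14 mm out of its +y end, and on top an upright steel web 12 (x) x 44 (y) mm, from 16 to 42 mm high, to hold it by. 0.11 to 0.19 kg. Origin: centre of the block's underside. Starts upright
- nut1: brass thumb nut, 16 mm across, 17 mm high, wings 30 mm; origin: middle of the underside; bystander
- nut2: brass thumb nut, 16 mm across, 17 mm high, wings 30 mm; origin: middle of the underside; bystander
- nut3: brass thumb nut, 16 mm across, 17 mm high, wings 30 mm; origin: middle of the underside; bystander
- plug: black rubber tire plug, 28 mm across, 30 mm high; origin: middle of the underside; bystander
- rod: worn steel brake rod, 10 mm thick, 185 mm long along x, lying; origin below its middle; bystander
- guard: yellow plastic spoke guard, disc of 150 mm, 9 mm thick, lying flat; origin: middle of the underside; bystander
There are look-alikes about, which are no part of the job. Leave any brown or yellow look-alike of the shoe1 alone.

How it is judged:
On the way, in this order (a step that is already met when the one before it is completed fails the run):
1. every brake shoe present is seated flat in a pocket of the lower rack (((horizontal distance between shoe1 and pocket1 below 0.005 m and z of shoe1 in the frame of pocket1 below 0.003 m and angle between the y axis of shoe1 and the y axis of rack, either way round below 0.1 rad and angle between shoe1's own z axis and vertical below 0.06 rad) or (horizontal distance between shoe1 and pocket2 below 0.005 m and z of shoe1 in the frame of pocket2 below 0.003 m and angle between the y axis of shoe1 and the y axis of rack, either way round below 0.1 rad and angle between shoe1's own z axis and vertical below 0.06 rad) or (horizontal distance between shoe1 and pocket3 below 0.005 m and z of shoe1 in the frame of pocket3 below 0.003 m and angle between the y axis of shoe1 and the y axis of rack, either way round below 0.1 rad and angle between shoe1's own z axis and vertical below 0.06 rad) or (horizontal distance between shoe1 and pocket4 below 0.005 m and z of shoe1 in the frame of pocket4 below 0.003 m and angle between the y axis of shoe1 and the y axis of rack, either way round below 0.1 rad and angle between shoe1's own z axis and vertical below 0.06 rad) or (horizontal distance between shoe1 and pocket5 below 0.005 m and z of shoe1 in the frame of pocket5 below 0.003 m and angle between the y axis of shoe1 and the y axis of rack, either way round below 0.1 rad and angle between shoe1's own z axis and vertical below 0.06 rad)) and ((horizontal distance between shoe2 and pocket1 below 0.005 m and z of shoe2 in the frame of pocket1 below 0.003 m and angle between the y axis of shoe2 and the y axis of rack, either way round below 0.1 rad and angle between shoe2's own z axis and vertical below 0.06 rad) or (horizontal distance between shoe2 and pocket2 below 0.005 m and z of shoe2 in the frame of pocket2 below 0.003 m and angle between the y axis of shoe2 and the y axis of rack, either way round below 0.1 rad and angle between shoe2's own z axis and vertical below 0.06 rad) or (horizontal distance between shoe2 and pocket3 below 0.005 m and z of shoe2 in the frame of pocket3 below 0.003 m and angle between the y axis of shoe2 and the y axis of rack, either way round below 0.1 rad and angle between shoe2's own z axis and vertical below 0.06 rad) or (horizontal distance between shoe2 and pocket4 below 0.005 m and z of shoe2 in the frame of pocket4 below 0.003 m and angle between the y axis of shoe2 and the y axis of rack, either way round below 0.1 rad and angle between shoe2's own z axis and vertical below 0.06 rad) or (horizontal distance between shoe2 and pocket5 below 0.005 m and z of shoe2 in the frame of pocket5 below 0.003 m and angle between the y axis of shoe2 and the y axis of rack, either way round below 0.1 rad and angle between shoe2's own z axis and vertical below 0.06 rad)) and ((horizontal distance between shoe3 and pocket1 below 0.005 m and z of shoe3 in the frame of pocket1 below 0.003 m and angle between the y axis of shoe3 and the y axis of rack, either way round below 0.1 rad and angle between shoe3's own z axis and vertical below 0.06 rad) or (horizontal distance between shoe3 and pocket2 below 0.005 m and z of shoe3 in the frame of pocket2 below 0.003 m and angle between the y axis of shoe3 and the y axis of rack, either way round below 0.1 rad and angle between shoe3's own z axis and vertical below 0.06 rad) or (horizontal distance between shoe3 and pocket3 below 0.005 m and z of shoe3 in the frame of pocket3 below 0.003 m and angle between the y axis of shoe3 and the y axis of rack, either way round below 0.1 rad and angle between shoe3's own z axis and vertical below 0.06 rad) or (horizontal distance between shoe3 and pocket4 below 0.005 m and z of shoe3 in the frame of pocket4 below 0.003 m and angle between the y axis of shoe3 and the y axis of rack, either way round below 0.1 rad and angle between shoe3's own z axis and vertical below 0.06 rad) or (horizontal distance between shoe3 and pocket5 below 0.005 m and z of shoe3 in the frame of pocket5 below 0.003 m and angle between the y axis of shoe3 and the y axis of rack, either way round below 0.1 rad and angle between shoe3's own z axis and vertical below 0.06 rad)) and ((horizontal distance between shoe4 and pocket1 below 0.005 m and z of shoe4 in the frame of pocket1 below 0.003 m and angle between the y axis of shoe4 and the y axis of rack, either way round below 0.1 rad and angle between shoe4's own z axis and vertical below 0.06 rad) or (horizontal distance between shoe4 and pocket2 below 0.005 m and z of shoe4 in the frame of pocket2 below 0.003 m and angle between the y axis of shoe4 and the y axis of rack, either way round below 0.1 rad and angle between shoe4's own z axis and vertical below 0.06 rad) or (horizontal distance between shoe4 and pocket3 below 0.005 m and z of shoe4 in the frame of pocket3 below 0.003 m and angle between the y axis of shoe4 and the y axis of rack, either way round below 0.1 rad and angle between shoe4's own z axis and vertical below 0.06 rad) or (horizontal distance between shoe4 and pocket4 below 0.005 m and z of shoe4 in the frame of pocket4 below 0.003 m and angle between the y axis of shoe4 and the y axis of rack, either way round below 0.1 rad and angle between shoe4's own z axis and vertical below 0.06 rad) or (horizontal distance between shoe4 and pocket5 below 0.005 m and z of shoe4 in the frame of pocket5 below 0.003 m and angle between the y axis of shoe4 and the y axis of rack, either way round below 0.1 rad and angle between shoe4's own z axis and vertical below 0.06 rad)) and ((horizontal distance between shoe5 and pocket1 below 0.005 m and z of shoe5 in the frame of pocket1 below 0.003 m and angle between the y axis of shoe5 and the y axis of rack, either way round below 0.1 rad and angle between shoe5's own z axis and vertical below 0.06 rad) or (horizontal distance between shoe5 and pocket2 below 0.005 m and z of shoe5 in the frame of pocket2 below 0.003 m and angle between the y axis of shoe5 and the y axis of rack, either way round below 0.1 rad and angle between shoe5's own z axis and vertical below 0.06 rad) or (horizontal distance between shoe5 and pocket3 below 0.005 m and z of shoe5 in the frame of pocket3 below 0.003 m and angle between the y axis of shoe5 and the y axis of rack, either way round below 0.1 rad and angle between shoe5's own z axis and vertical below 0.06 rad) or (horizontal distance between shoe5 and pocket4 below 0.005 m and z of shoe5 in the frame of pocket4 below 0.003 m and angle between the y axis of shoe5 and the y axis of rack, either way round below 0.1 rad and angle between shoe5's own z axis and vertical below 0.06 rad) or (horizontal distance between shoe5 and pocket5 below 0.005 m and z of shoe5 in the frame of pocket5 below 0.003 m and angle between the y axis of shoe5 and the y axis of rack, either way round below 0.1 rad and angle between shoe5's own z axis and vertical below 0.06 rad))), for 0.3 s.
2. the upper frame stands with all four posts home in the sockets, the shoes still seated (all of step 1 and z of frame in the frame of rack below 0.009 m and horizontal distance between frame and rack below 0.005 m and angle between frame's own z axis and vertical below 0.03 rad and angle between the x axis of frame and the x axis of rack, either way round below 0.04 rad), for 0.3 s.
3. both studs are pushed in and turned across their slots (z of frame in the frame of rack below 0.009 m and horizontal distance between frame and rack below 0.005 m and angle between frame's own z axis and vertical below 0.03 rad and angle between the x axis of frame and the x axis of rack, either way round below 0.04 rad and value of joint each of stud1_push, stud2_push above 0.01 m and angle between the x axis of each of stud1_head, stud2_head and the x axis of rack, either way round above 1.2 rad), for 0.3 s.
At the end, for the whole second after the job is handed in: Every shoe within 5 mm, 0.1 rad of a pocket, underside within 3 mm of its floor, tilt under 0.06; frame within 3 mm of fully home, 5 mm and 0.04 rad of the rack, tilt under 0.03; both studs stay in over 10 mm, wings 1.2 rad or more off the slots; shoes and frame at rest (all of step 1 and all of step 3 and linear speed of each of shoe1, shoe2, shoe3, shoe4, shoe5, frame below 0.02 m/s); the robot touches nothing.
It fails at once if a thumb nut, the tire plug, the brake rod or the spoke guard is moved more than 5 cm (distance of any of nut1, nut2, nut3, plug, rod, guard from where it was at the start of the episode above 0.05 m).
Of shoe1, shoe2, shoe3, shoe4, shoe5 only 3 to 5 are there at a start; the rules pass over those that are not, and their reading is None.
At some moment in a run one of shoe1, shoe2, shoe3, shoe4, shoe5, frame may be knocked a few centimetres aside while the robot is not near it.
It also fails if it takes over 210 s, if anything falls off the work surface, if the arm or the gripper's body presses on something with over 40 N, if the wrist force passes 120 N, or if a joint passes its speed limit or range.

ROBOT

A 7-joint arm with a two-finger parallel gripper is mounted at the origin on the work surface. World frame = base frame: x ahead of the robot, y to its left, z up, the work surface at z = 0. Lengths are in m, angles in rad, forces in N, time in s.
With the tool pointing down it reaches from about 0.425 to 0.825 m from the base axis. Payload 3.6 kg.
Tool frame: the origin (TCP) lies midway between the tips of the shut fingers; the grasp point (between the pads) lies 19 mm behind it (bot.grip_depth is the distance from the TCP to the grasp point, in m); y points along the fingers, x is the direction in which the jaws open and shut, and the axes are right-handed (so a half turn about y gives the same grasp; the last joint's range is limited). The gripper opens to 85 mm and grips with 20 to 120 N. Pads are 22 mm wide; open, the fingers measure 114 mm over their backs; the gripper's body (76 mm by 85 mm) begins 54 mm behind the grasp point. The pads swing forward as they close: fully open they stand 13 mm farther back than shut.
Start: joints at [-1.3, 0.615, -0.013, 1.423, 0.008, 1.103, -0.04], TCP at [0.19, 0.622, 0.231] pointing down, gripper open.
Joint ranges: [-3.12, 3.12], [-0.3, 2.06], [-1.34, 1.32], [0.26, 2.42], [-1.36, 4.5], [0.01, 1.98], [-2.84, 2.84]. Speed limits (rad/s): [2.79, 2.79, 3.14, 3.14, 3.14, 3.14, 3.14].

INTERFACE

Orientations are given as a rotation vector (axis times angle).
In Python, from cell import get_obs, vision, bot gives the robot as it stands.
- The arm moves only by the tool send_rows, never from a script. Its argument "series" is a list of rows, each a list of 7 numbers: the opening, from 0 (shut) to 1 (fully open), then the shift along the world's x, y, z in m, then the turn, a rotation vector about the world's x, y, z in degrees. In form: [[hand, tx, ty, tz, ax, ay, az], ...]. A call has 1 to 8 rows; each row shifts and turns the commanded pose from where the row before left it; what a row does not reach is not made up. A row lasts 1/10 s, in which the tool goes at most 50 mm and 8.59 degrees, less where a joint would pass 70% of its speed; a pose out of reach is approached as far as the arm can. A call with a gripper value outside its range is refused whole. The fingers move at their own pace and stop on an object; "grip_force" is the grip in N (left out, the last holds). Time passes only in rows, so rows that do not move let the fingers close. It gives the time, the measured TCP pose, the force and the opening at its end, in the units of the state.
- get_obs(): the state, without advancing time (a new reading comes with each control period).
- vision.camera(name): name is "scene" or "top"; returns a dict with "pixels" (384x512x3 uint8, blue, green, red), "fx", "fy", "cx", "cy" (pixels), "eye" and "rotation" of the camera in the world. Camera axes: x right, y up, looking along -z (the intrinsics and any distortion apply to the point x, -y, -z); pixel columns grow to the right and rows downward; lengths in m; the calibration is good to about 2 mm. A picture is of the moment at which its call begins. There is no depth.
- bot.finish_job(): hands the job in, once; it reports no verdict.
Trained networks look in a picture, given as the dict that the camera call returned (one of the last four; its "shot" number tells which), for a name from the list of things; names that differ only in an ending like _2 or _b are one class to them, and where a whole thing is asked for, a point or a joint stands for the part that bears it (a point fixed in the world has none). Each returns a list of dicts, best first, with "score" (0 to 1); they miss things now and then, are a little off and sometimes report something else, mostly with a low value. They report only what shows in the picture. A call takes as long as a camera call. They do not tell look-alikes from the thing itself.
- vision.search_frame(target, picture): "location" ([column, row] as shares, 0 to 1, of the picture: columns of its width, rows of its height, amid what is visible of it).
The state is a dict: "clock": time; "joint_pos": joint angles; "qvel": joint speeds; "tau": joint torques, N m; "eef_pos": TCP position; "eef_rot": TCP orientation; "contact_force": force on the tool from outside, world axes, zero at the start; "torque": the same for the moment, N m; "finger_gap": finger opening in m.
Only numpy, scipy, OpenCV 4.12 (cv2) and the standard library are available. Lean on these libraries where they do the work, as an engineer would, in place of code of your own. Each camera call takes 0.05 s, during which the arm holds its last target. There are 200 camera calls.

## Working session

There is one attempt and no reset: what is moved stays moved. The work goes in short steps, Python scripts to look and compute and a tool call to move; the robot and the scene stay as the last step left them, time stands still between calls to the robot, and variables do not carry over. Pictures are saved under pics/ and viewed, about 12 in all and at most 16, crops included, and the job is handed in when it is done.

Besides the shell and the picture viewer there is one more tool, called after "Call:" as name(argument=value, ...) on one line, values as JSON. send_rows: Moves the arm, as the interface text tells. Its arguments: {"type":"object","properties":{"series":{"type":"array"},"grip_force":{"type":"number"}},"required":["series"]}

```bash
ls; mkdir -p pics; python3 - <<'E'
from cell import get_obs, vision, bot
import cv2, numpy as np
print(get_obs())
for n in ("scene","top"):
    c=vision.camera(n); print(n,{k:v for k,v in c.items() if k!="pixels"})
    cv2.imwrite(f"pics/{n}0.png",cv2.resize(c["pixels"],(800,600),interpolation=cv2.INTER_CUBIC))
E
```

```text
pics
{'clock': 0.0, 'joint_pos': array([-1.30049076,  0.61595023, -0.01263364,  1.42492784,  0.00807909,
        1.1033926 , -0.04041757]), 'qvel': array([-0.00200919, -0.0004343 ,  0.00056966,  0.00013448,  0.0002611 ,
        0.00148795,  0.00132491]), 'tau': array([ 5.82222001e-04, -4.69219708e+01,  2.59214882e-01, -1.71030986e+01,
        9.92421177e-03,  9.66247375e-03,  1.15377199e-05]), 'eef_pos': array([0.18985335, 0.62084309, 0.23010837]), 'eef_rot': array([-1.33670749, -0.98634816,  0.98984812]), 'contact_force': array([-0.14497845, -0.80795892, -0.04281638]), 'torque': array([-0.0661594 ,  0.06328434, -0.01793315]), 'finger_gap': 0.08534300785533412}
scene {'fx': 433.9237910701042, 'fy': 433.9237910701042, 'cx': 264.23381159575166, 'cy': 192.46583937497002, 'eye': array([ 1.28974977, -0.26197834,  1.11515456]), 'rotation': array([0.55409177, 0.39279001, 1.13921299]), 'shot': 1}
top {'fx': 393.3440111332444, 'fy': 393.3440111332444, 'cx': 246.67647658181335, 'cy': 192.49424136222717, 'eye': array([ 0.38676128, -0.01158702,  1.12015684]), 'rotation': array([ 0.15746112, -0.15617319, -1.53831882]), 'shot': 2}
```

View images.

View pics/scene0.png

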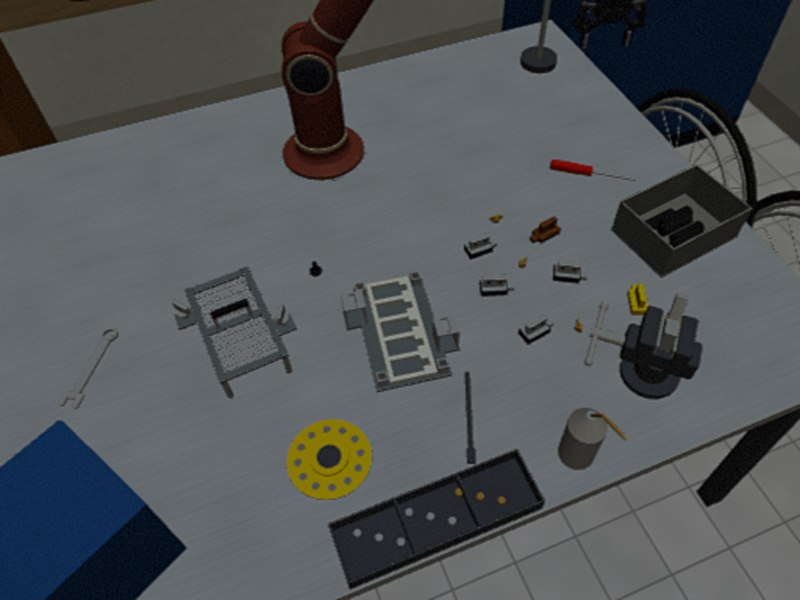

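View pics/top0.png

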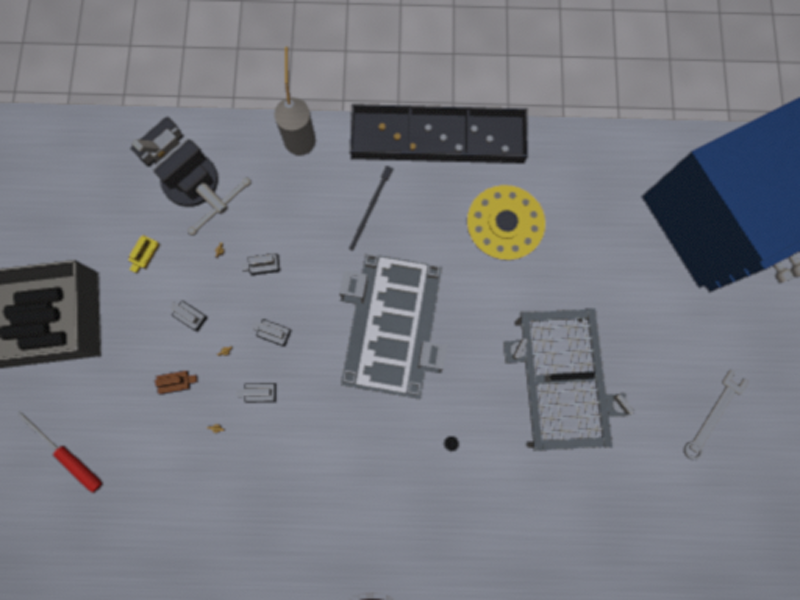

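```bash
cat > h.py <<'E'
import numpy as np, cv2
from cell import get_obs, vision, bot
from scipy.spatial.transform import Rotation as R
from scipy.optimize import least_squares
def proj(c,P):
    p=R.from_rotvec(c["rotation"]).inv().apply(np.atleast_2d(P)-c["eye"])
    return np.c_[c["cx"]+c["fx"]*p[:,0]/-p[:,2], c["cy"]-c["fy"]*p[:,1]/-p[:,2]]
def ray(c,uv,z):
    u,v=uv; d=R.from_rotvec(c["rotation"]).apply([(u-c["cx"])/c["fx"],-(v-c["cy"])/c["fy"],-1])
    return c["eye"]+d*(z-c["eye"][2])/d[2]
def tile(img,x0,y0,w,h,k):
    t=cv2.resize(img[y0:y0+h,x0:x0+w],None,fx=k,fy=k,interpolation=cv2.INTER_CUBIC)
    for i in range(0,w):
        if (x0+i)%5==0:
            cv2.line(t,(i*k,0),(i*k,6 if (x0+i)%10 else 12),(0,0,255),1)
            if (x0+i)%10==0: cv2.putText(t,str(x0+i),(i*k+1,22),0,.35,(0,0,255),1)
    for i in range(0,h):
        if (y0+i)%5==0:
            cv2.line(t,(0,i*k),(6 if (y0+i)%10 else 12,i*k),(0,255,0),1)
            if (y0+i)%10==0: cv2.putText(t,str(y0+i),(14,i*k+4),0,.35,(0,255,0),1)
    return t
def hstack(a,b):
    h=max(a.shape[0],b.shape[0]); f=lambda t:cv2.copyMakeBorder(t,0,h-t.shape[0],0,4,cv2.BORDER_CONSTANT)
    return np.hstack([f(a),f(b)])
def lin(px): # tick labels are pixel edges -> pixel centre coords
    return np.asarray(px,float)
E
python3 - <<'E'
from h import *
t=vision.camera("top"); s=vision.camera("scene")
np.save("t0.npy",t,allow_pickle=True); np.save("s0.npy",s,allow_pickle=True)
C=[(168,169),(120,202),(175,212),(166,251)]
g=np.clip(t["pixels"].astype(float)*1.3,0,255).astype(np.uint8); gs=np.clip(s["pixels"].astype(float)*1.5,0,255).astype(np.uint8)
top=[];sc=[]
for c in C:
    P=ray(t,np.array(c)+.5,0.02); q=proj(s,P)[0]; print(c,P,q, np.hypot(*P[:2]))
    top.append(tile(g,c[0]-12,c[1]-12,25,25,8)); sc.append(tile(gs,int(q[0])-12,int(q[1])-12,25,25,8))
cv2.imwrite("pics/shoes.png",np.vstack([np.hstack(top),np.hstack(sc)]))
cv2.imwrite("pics/rack.png",hstack(tile(g,216,158,68,100,6),tile(gs,216,170,80,80,4)))
cv2.imwrite("pics/frame.png",hstack(tile(g,318,192,88,100,5),tile(gs,108,166,84,90,4)))
for n in ("shoe1","frame","rack","stud1_head","stud2_head"):
  for c in(t,s): print(n,[(np.round(np.array(d["location"])*[512,384],1).tolist(),round(d["score"],2)) for d in vision.search_frame(n,c)])
E
```

```text
(168, 169) [0.67187764 0.21977475 0.02      ] [340.25066759 208.6513927 ] 0.7069091214669936
(120, 202) [0.57161252 0.34947935 0.02      ] [361.21237503 172.53126584] 0.6699826003329522
(175, 212) [0.54719419 0.19171945 0.02      ] [314.05785894 181.80815594] 0.5798084443229274
(166, 251) [0.43761189 0.20978516 0.02      ] [304.58510312 156.44089042] 0.48529782299683133
shoe1 [([90.0, 163.7], 0.86), ([110.3, 243.7], 0.8), ([165.9, 251.9], 0.63), ([121.3, 198.4], 0.57), ([178.2, 211.7], 0.54), ([167.5, 168.3], 0.51)]
shoe1 [([362.5, 171.6], 0.67), ([317.3, 181.4], 0.55), ([350.8, 144.8], 0.55), ([309.1, 158.5], 0.51), ([342.9, 209.2], 0.47), ([409.1, 191.1], 0.45)]
frame [([363.8, 243.7], 0.87)]
frame [([152.7, 201.4], 0.71)]
rack [([248.9, 206.9], 0.95)]
rack [([257.7, 209.7], 0.64)]
stud1_head [([331.7, 223.5], 0.49)]
stud1_head []
stud2_head [([162.4, 251.5], 0.58), ([400.4, 260.6], 0.48), ([329.2, 140.8], 0.37)]
stud2_head [([115.3, 198.1], 0.5)]
```

View pics/shoes.png

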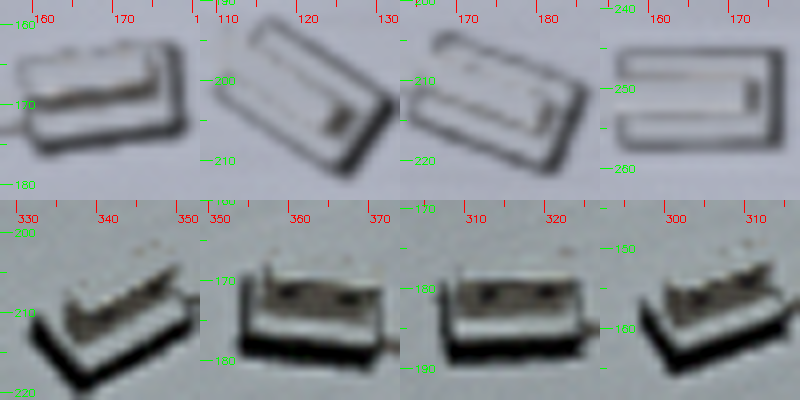

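View pics/rack.png

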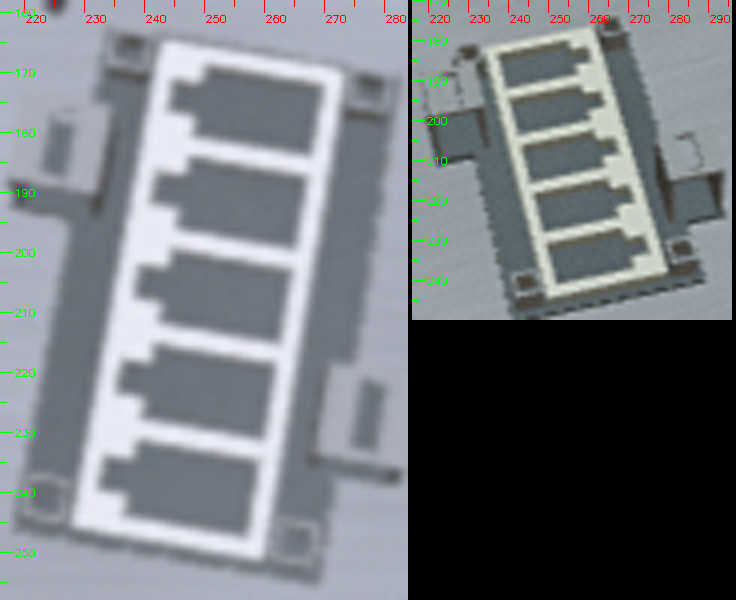

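View pics/frame.png

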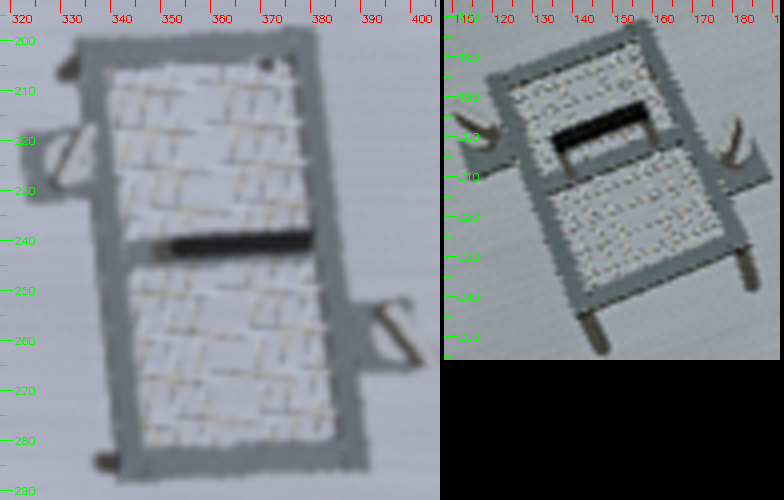

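```bash
cat > fit1.py <<'E'
from h import *
t=np.load("t0.npy",allow_pickle=True).item(); s=np.load("s0.npy",allow_pickle=True).item()
def pose(p,L): 
    c,sn=np.cos(p[2]),np.sin(p[2]); L=np.atleast_2d(L)
    return np.c_[p[0]+c*L[:,0]-sn*L[:,1],p[1]+sn*L[:,0]+c*L[:,1],L[:,2]]
def fit(name,T,S,p0,off=0.,free=None):
    T=np.array(T,float);S=np.array(S,float)
    def f(p,which="b"):
        r=[]
        if which in"bt" and len(T): r.append((proj(t,pose(p,T[:,2:]/1e3))+off-T[:,:2]).ravel())
        if which in"bs" and len(S): r.append((proj(s,pose(p,S[:,2:]/1e3))+off-S[:,:2]).ravel())
        return np.concatenate(r)
    for w in "bts":
        o=least_squares(f,p0,args=(w,),loss="soft_l1",f_scale=.5)
        print(name,w,np.round(o.x,4),"rms",np.sqrt(np.mean(o.fun**2)).round(2), np.round(o.fun,1) if w=="b" else "")
if __name__=="__main__":
  a,b=17,28
  for off in (0,.5):
    print("off",off)
    fit("A",[(178.9,173.25,-a,-b,0),(161.25,176.1,-a,b,0),(178.1,162.25,a,-b,0),(158.5,164.75,a,b,16)],[(338.6,219.75,a,-b,0),(332,211.6,-a,-b,0),(352,211.25,a,b,0)],[.67,.22,0],off)
    fit("B",[(126.4,212.25,-a,-b,0),(132.4,202.75,a,-b,0),(115.75,192.75,a,b,16)],[(354,179,a,-b,0),(371,180.75,a,b,0)],[.57,.35,-.5],off)
    fit("C",[(182.4,221.5,-a,-b,0),(186.4,211.25,a,-b,0),(164.5,215.25,-a,b,0),(167.75,204.4,a,b,16)],[(308.25,189.25,a,-b,0),(324.5,188.4,a,b,0)],[.55,.2,-.3],off)
    fit("D",[(176.6,257.5,-a,-b,0),(176.6,245.25,a,-b,0),(156.1,245.25,a,b,16)],[(301.4,165.6,a,-b,0),(316.6,159.6,a,b,0),(297,156.5,-a,-b,0)],[.44,.21,0],off)
    fit("rack",[(237.8,166.8,109,58,28),(277.7,173,109,-58,28),(223.7,241,-109,58,28),(265.7,248,-109,-58,28),(225.8,182.3,50,80,63),(277.3,226.8,-50,-80,63)],
      [(229.5,184.25,-109,-58,28),(265.5,176.75,-109,58,28),(244.25,240.75,109,-58,28),(283.5,231.25,109,58,28)],[.5,0,-.2],off)
    for A,B in ((115,64),(117,66)):
     fit("frame%d"%A,[(333.6,200,A,B,74),(380.6,197.6,A,-B,74),(391.6,286,-A,-B,74),(341.6,288.4,-A,B,74),(352,241.2,0,36,118),(380.6,240,0,-36,118)],
      [(119,185.25,-A,-B,74),(159,171.5,-A,B,74),(184,227.75,A,B,74),(141.5,244.25,A,-B,74),(147,197.75,0,0,114)],[.4,-.3,0],off)
E
python3 fit1.py
```

```text
off 0
A b [0.6765 0.2237 0.2289] rms 1.06 [ 0.1  0.1 -1.2  1.  -1.1  0.1 -1.4 -0.2 -0.6  1.5 -1.3  2.2 -0.2  1.1]
A t [0.6774 0.2207 0.2113] rms 0.48 
A s [0.6724 0.2289 0.1908] rms 0.37 
B b [ 0.5731  0.3543 -0.4686] rms 0.66 [-0.2  0.6  0.  -0.2 -1.6 -0.3 -0.7  0.9 -0.3  0.1]
B t [ 0.5738  0.3526 -0.5039] rms 0.51 
B s [ 0.5725  0.3576 -0.5267] rms 0.13 
C b [ 0.5474  0.196  -0.2997] rms 0.6 [-0.1  0.6  0.1 -0.3 -0.5  0.6 -0.6 -0.5 -1.3  0.9 -0.3  0.4]
C t [ 0.5479  0.1952 -0.3164] rms 0.41 
C s [ 0.5463  0.1998 -0.3253] rms 0.38 
D b [0.4382 0.2155 0.0427] rms 1.08 [-0.9  0.1 -0.6  0.1 -1.2  0.1 -0.6  0.6 -1.1  1.2 -0.8  2.7]
D t [0.4385 0.2129 0.0421] rms 0.17 
D s [ 0.4334  0.2214 -0.0087] rms 0.61 
rack b [ 0.5697 -0.0207 -0.1394] rms 0.61 [-0.6 -0.9 -0.6 -0.6  0.1  0.1 -0.4  0.1 -0.4 -0.6  0.1  0.1 -0.4 -1.
 -1.  -0.7 -0.5  0.  -1.   0.9]
rack t [ 0.5691 -0.0216 -0.1428] rms 0.35 
rack s [ 0.5712 -0.019  -0.1368] rms 0.57 
frame115 b [ 0.4752 -0.3148  0.0741] rms 0.82 [-0.4 -0.1 -0.3  0.1 -1.1 -1.2 -0.3 -1.2  0.1 -0.4 -0.2 -0.5 -0.9 -0.1
 -0.7 -1.  -0.6 -1.6 -1.8 -0.4 -0.6 -0.
[... 1098 characters left out ...]
 rms 0.48 [-0.2 -0.5 -0.2 -0.2  0.3  0.4 -0.2  0.5 -0.  -0.3  0.3  0.5  0.4 -0.5
 -0.3 -0.2  0.2  0.6 -0.3  1.5]
rack t [ 0.5704 -0.0202 -0.1426] rms 0.34 
rack s [ 0.569  -0.0198 -0.1358] rms 0.54 
frame115 b [ 0.4755 -0.3142  0.0741] rms 0.5 [-0.1  0.3  0.   0.5 -0.8 -0.8  0.  -0.8  0.4 -0.   0.  -0.2 -0.2  0.4
  0.  -0.5  0.1 -1.1 -1.1  0.1  0.1 -0.3]
frame115 t [ 0.4751 -0.3143  0.0757] rms 0.43 
frame115 s [ 0.4766 -0.3142  0.0713] rms 0.5 
frame117 b [ 0.4753 -0.3143  0.0746] rms 0.67 [-0.9 -0.3  0.7 -0.2  0.1  0.  -0.6  0.1  0.4  0.   0.1 -0.1 -1.   0.1
  0.4 -1.2  1.  -0.9 -1.6  0.9  0.1 -0.4]
frame117 t [ 0.4751 -0.3141  0.0773] rms 0.4 
frame117 s [ 0.4764 -0.3145  0.0656] rms 0.91
```

```bash
cat > ov.py <<'E'
from h import *
from fit1 import pose
def box(x0,x1,y0,y1,z0,z1): return np.array([(x,y,z) for z in(z0,z1) for x,y in((x0,y0),(x1,y0),(x1,y1),(x0,y1))],float)
SHOE=[box(-17,17,-28,28,0,16),box(-6,6,-22,22,16,42),box(-7,7,28,42,0,10)]
E_=[(i,(i+1)%4) for i in range(4)]+[(4+i,4+(i+1)%4) for i in range(4)]+[(i,i+4) for i in range(4)]
def wire(img,c,boxes,p,x0,y0,k,col=(0,0,255),dz=0):
    for b in boxes:
        q=proj(c,pose(p,(b+[0,0,dz])/1e3)); q=((q+.5-[x0,y0])*k*16).astype(int)
        for i,j in E_: cv2.line(img,tuple(map(int,q[i])),tuple(map(int,q[j])),col,1,cv2.LINE_AA,4)
E
python3 - <<'E'
from ov import *
t=np.load("t0.npy",allow_pickle=True).item(); s=np.load("s0.npy",allow_pickle=True).item()
P=[(.6788,.2223,.211),(.5752,.3542,-.504),(.5493,.1967,-.316),(.4398,.2144,.042)]
rows=[]
for c in(t,s):
  r=[]
  for p in P:
    q=proj(c,[p[0],p[1],.02])[0].astype(int)-12
    a=cv2.resize(np.clip(c["pixels"][q[1]:q[1]+25,q[0]:q[0]+25]*1.4,0,255).astype(np.uint8),None,fx=8,fy=8,interpolation=cv2.INTER_CUBIC)
    wire(a,c,SHOE,p,q[0],q[1],8); r.append(a)
  rows.append(np.hstack(r))
cv2.imwrite("pics/ov1.png",np.vstack(rows))
E
```

```text
(no output)
```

View pics/ov1.png

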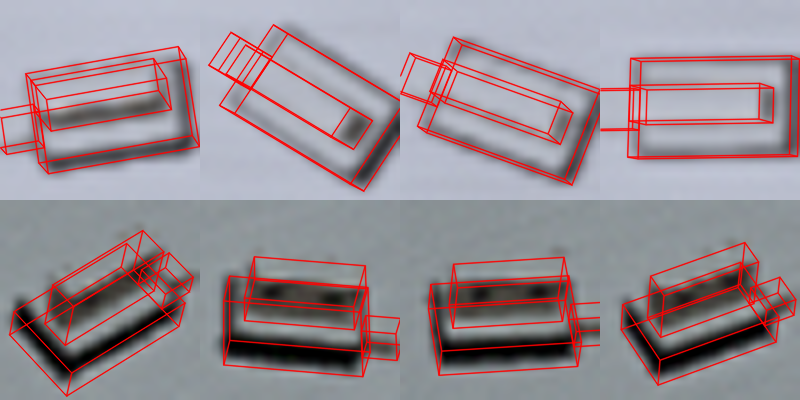

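```bash
cat > go.py <<'E'
import sys
from h import *
def state():
    o=get_obs(); M=R.from_rotvec(o["eef_rot"]).as_matrix()
    return o,M,np.degrees(np.arctan2(M[1,0],M[0,0]))
if __name__=="__main__":
    o,M,a=state(); print("t",o["clock"],"pos",o["eef_pos"].round(4),"jaw",round(a,2),"ydir",M[:,1].round(3),"F",o["contact_force"].round(1),"gap",round(o["finger_gap"],4),"q7",o["joint_pos"][6].round(2))
    for arg in sys.argv[1:]:
        x,y,z,th=map(float,arg.split(",")); d=(th-a+90)%180-90
        print("delta mm",((np.array([x,y,z])-o["eef_pos"])*1e3).round(1),"turn",round(d,1))
E
python3 go.py .437,.216,.1,1.7 .547,.197,.1,-18.2
```

```text
t 0.7 pos [0.19   0.6216 0.2313] jaw 73.0 ydir [-0. -0. -1.] F [0.7 0.3 0.3] gap 0.0851 q7 -0.04
delta mm [ 247.  -405.6 -131.3] turn -71.3
delta mm [ 357.  -424.6 -131.3] turn 88.8
```

Call:
send_rows(series=[[0.5,20,-34,-6,0,0,-6],[0.5,20,-34,-6,0,0,-6],[0.5,20,-34,-6,0,0,-6],[0.5,20,-34,-6,0,0,-6],[0.5,20,-34,-6,0,0,-6],[0.5,20,-34,-6,0,0,-6],[0.5,20,-34,-6,0,0,-6],[0.5,20,-34,-6,0,0,-6]])

```text
clock: 1.5
eef_pos: [0.3915, 0.2793, 0.1714]
eef_rot: [-1.543, -0.34, 0.338]
contact_force: [0.1, 0.1, -0.2]
finger_gap: 0.043
```

```bash
python3 go.py .437,.216,.1,1.7
```

```text
t 1.5 pos [0.3915 0.2793 0.1714] jaw 24.78 ydir [ 0.001  0.001 -1.   ] F [ 0.1  0.1 -0.2] gap 0.043 q7 -0.08
delta mm [ 45.5 -63.3 -71.4] turn -23.1
```

Call:
send_rows(series=[[0.5,0.0115,-0.016,-0.018,0,0,-5.8],[0.5,0.0115,-0.016,-0.018,0,0,-5.8],[0.5,0.0115,-0.016,-0.018,0,0,-5.8],[0.5,0.0115,-0.016,-0.018,0,0,-5.8],[0.5,0,0,-0.02,0,0,0],[0.5,0,0,-0.02,0,0,0],[0.5,0,0,0,0,0,0]])

```text
clock: 2.2
eef_pos: [0.4353, 0.2161, 0.0574]
eef_rot: [-1.572, -0.021, 0.028]
contact_force: [-0.1, 0.1, 0.3]
finger_gap: 0.0424
```

```bash
python3 go.py .437,.216,.0185,1.7; python3 - <<'E'
from ov import *
t=vision.camera("top"); s=vision.camera("scene")
p=(.437,.216,.03); r=[]
for c in(t,s):
    q=proj(c,[p[0],p[1],.04])[0].astype(int)-25
    a=cv2.resize(np.clip(c["pixels"][q[1]:q[1]+50,q[0]:q[0]+50]*1.4,0,255).astype(np.uint8),None,fx=8,fy=8,interpolation=cv2.INTER_CUBIC)
    wire(a,c,SHOE,p,q[0],q[1],8); r.append(a)
cv2.imwrite("pics/d1.png",np.hstack(r))
E
```

```text
t 2.2 pos [0.4353 0.2161 0.0574] jaw 1.79 ydir [-0.004 -0.002 -1.   ] F [-0.1  0.1  0.3] gap 0.0424 q7 -0.16
delta mm [  1.7  -0.1 -38.9] turn -0.1
```

View pics/d1.png

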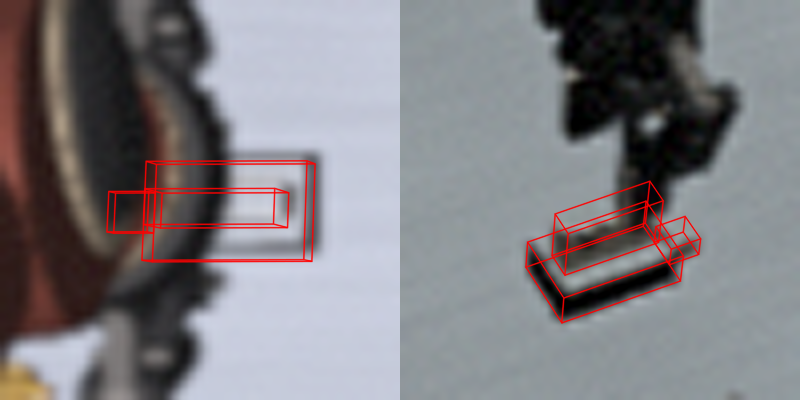

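```bash
python3 - <<'E'
from ov import *
s=np.load("s0.npy",allow_pickle=True).item()
q0=proj(s,[.437,.216,.04])[0].astype(int)-25
for d in(-.021,.021): print((proj(s,[.4353+d,.2161,.0600])+.5-q0)*8+[400,0])
E
```

```text
[[588.22691121 139.80503464]]
[[632.13876719 209.52840205]]
```

Call:
send_rows(series=[[0.5,0.0015,0,-0.02,0,0,0],[0.5,0,0,-0.0185,0,0,0],[0.5,0,0,0,0,0,0],[0,0,0,0,0,0,0],[0,0,0,0,0,0,0],[0,0,0,0,0,0,0],[0,0,0,0,0,0,0],[0,0,0,0,0,0,0]], grip_force=40)

```text
clock: 3.1
eef_pos: [0.4391, 0.2172, 0.022]
eef_rot: [-1.569, -0.027, 0.023]
contact_force: [-0.3, -0.3, 7.9]
finger_gap: 0.0112
```

Call:
send_rows(series=[[0,0,0,0.03,0,0,0],[0,0,0,0.04,0,0,0],[0,0.0,0,0.04,0,0,0],[0,0.008,-0.046,0,0,0,-2],[0,0.008,-0.046,0,0,0,-2],[0,0.008,-0.046,0,0,0,-2],[0,0.008,-0.046,0,0,0,-2],[0,0.007,-0.046,0,0,0,-1.8]])

```text
clock: 3.9
eef_pos: [0.477, -0.0149, 0.1309]
eef_rot: [-1.568, 0.11, -0.11]
contact_force: [1.4, 0.2, -1.3]
finger_gap: 0.0109
```

Call:
send_rows(series=[[0,0,0,-0.03,0,0,0],[0,0,0,-0.02,0,0,0],[0,0,0,0,0,0,0]])

```text
clock: 4.2
eef_pos: [0.4747, -0.0135, 0.0788]
eef_rot: [-1.568, 0.115, -0.106]
contact_force: [-0.4, 1.7, -1.1]
finger_gap: 0.0107
```

```bash
python3 go.py .478,-.0141,.028,-8.06; python3 - <<'E'
from ov import *
t=vision.camera("top"); s=vision.camera("scene")
np.save("t1.npy",t,allow_pickle=True); np.save("s1.npy",s,allow_pickle=True)
o=get_obs(); p=(*o["eef_pos"][:2],-.1406); dz=(o["eef_pos"][2]-.022)*1e3; r=[]
RK=(.5701,-.0201,-.1406)
PK=[box(x-18.5,x+18.5,-36.5,22.5,6,18) for x in(-92,-46)]
for c in(t,s):
    q=proj(c,[p[0],p[1],.05])[0].astype(int)-25
    a=cv2.resize(np.clip(c["pixels"][q[1]:q[1]+50,q[0]:q[0]+50]*1.4,0,255).astype(np.uint8),None,fx=8,fy=8,interpolation=cv2.INTER_CUBIC)
    wire(a,c,SHOE,p,q[0],q[1],8,dz=dz); wire(a,c,PK,RK,q[0],q[1],8,(0,200,0)); r.append(a)
cv2.imwrite("pics/d2.png",np.hstack(r))
E
```

```text
t 4.2 pos [ 0.4747 -0.0135  0.0788] jaw -8.06 ydir [-0.006  0.    -1.   ] F [-0.4  1.7 -1.1] gap 0.0107 q7 0.18
delta mm [  3.3  -0.6 -50.8] turn 0.0
```

View pics/d2.png

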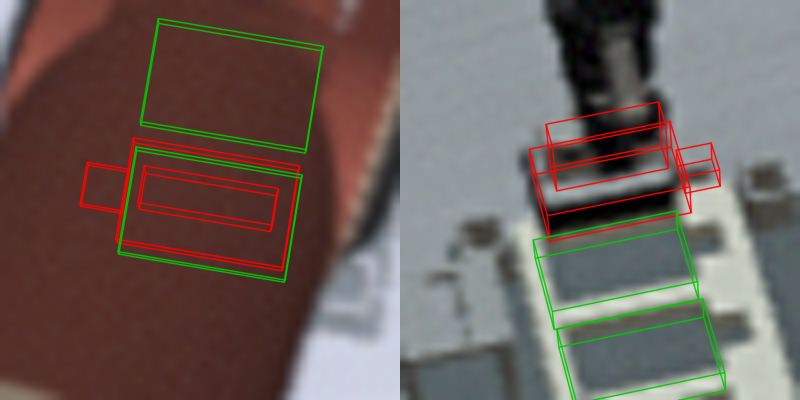

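```bash
cat > rackfit.py <<'E'
from ov import *
from scipy.optimize import minimize
def poly(cx,z):
    pts=[(-18.5,-29.5),(18.5,-29.5),(18.5,29.5),(8.5,29.5),(8.5,43.5),(-8.5,43.5),(-8.5,29.5),(-18.5,29.5)]
    return np.array([(cx+x,-7+y,z) for x,y in pts],float)
def render(c,p,x0,y0,w,h,K=8):
    m=np.zeros((h*K,w*K),np.uint8)
    for cx in(-92,-46,0,46,92):
        ms=[]
        for z in(6,18):
            q=((proj(c,pose(p,poly(cx,z)/1e3))+.5-[x0,y0])*K*16).round().astype(np.int32)
            a=np.zeros_like(m); cv2.fillPoly(a,[q],255,cv2.LINE_8,4); ms.append(a)
        m|=ms[0]&ms[1]
    m=cv2.resize(m,(w,h),interpolation=cv2.INTER_AREA).astype(float)/255
    return cv2.GaussianBlur(m,(0,0),.6)
def fit(c,p0,bx,valid=None):
    x0,y0,w,h=bx; g=c["pixels"].astype(float).mean(2)[y0:y0+h,x0:x0+w]
    hull=np.array([(-115,-41,18),(115,-41,18),(115,41,18),(-115,41,18)],float)
    mk=np.zeros((h,w),np.uint8); q=(proj(c,pose(p0,hull/1e3))-[x0,y0]).round().astype(np.int32); cv2.fillPoly(mk,[q],1); mk=mk>0
    def cost(d):
        p=np.array(p0)+np.array(d)*[1e-3,1e-3,1e-2]; m=render(c,p,*bx)[mk]
        A=np.c_[m,np.ones(m.size)]; k,*_=np.linalg.lstsq(A,g[mk],rcond=None); return np.mean((A@k-g[mk])**2)
    o=minimize(cost,[0,0,0],method="Nelder-Mead",options=dict(initial_simplex=[[0,0,0],[2,0,0],[0,2,0],[0,0,2]],xatol=.02,fatol=.01))
    return np.array(p0)+o.x*[1e-3,1e-3,1e-2],cost([0,0,0]),o.fun
if __name__=="__main__":
    P0=(.5701,-.0201,-.1406)
    for n,bx in(("t0",(216,158,68,100)),("s0",(216,168,80,84))):
        print(n,fit(np.load(n+".npy",allow_pickle=True).item(),P0,bx))
E
python3 rackfit.py
```

```text
t0 (array([ 0.57179942, -0.01984188, -0.14631838]), np.float64(162.38506491202511), np.float64(28.732146290295727))
s0 (array([ 0.56448563, -0.01672531, -0.14257165]), np.float64(616.2331593576266), np.float64(238.5062704658098))
```

```bash
python3 - <<'E'
import rackfit as rf, numpy as np
from h import *
src=open('rackfit.py').read()
for mode,rep in (("rim","ms[1]"),("inter","ms[0]&ms[1]")):
    ns={"__name__":"x"}; exec(src.replace("ms[0]&ms[1]",rep),ns)
    for n,bx in(("t0",(216,158,68,100)),("s0",(216,168,80,84))):
        print(mode,n,ns["fit"](np.load(n+".npy",allow_pickle=True).item(),(.5701,-.0201,-.1406),bx))
# scene: floor/farwall as separate regressors
ns={"__name__":"x"}; exec(src,ns); s=np.load("s0.npy",allow_pickle=True).item(); t=np.load("t0.npy",allow_pickle=True).item()
from rackfit import poly,pose,proj
from scipy.optimize import minimize
for c,bx in((s,(216,168,80,84)),(t,(216,158,68,100))):
    x0,y0,w,h=bx;K=8; g=c["pixels"].astype(float).mean(2)[y0:y0+h,x0:x0+w]
    hull=np.array([(-115,-41,18),(115,-41,18),(115,41,18),(-115,41,18)],float)
    def ren(p):
        F=np.zeros((h*K,w*K),np.uint8); W=F.copy(); Y=F.copy()
        def fl(q):
            a=np.zeros_like(F); q=((proj(c,pose(p,q/1e3))+.5-[x0,y0])*K*16).round().astype(np.int32); cv2.fillPoly(a,[q],255,cv2.LINE_8,4); return a
        for cx in(-92,-46,0,46,92):
            r=fl(poly(cx,18)); f=fl(poly(cx,6))&r
            F|=f; 
            for sx in(-1,1):
              for xa,ya,yb in((18.5,-36.5,22.5),(8.5,22.5,36.5)):
                X=cx+sx*xa; W|=fl(np.array([(X,ya,6),(X,yb,6),(X,yb,18),(X,ya,18)],float))&r&~f
            Y|=r&~f
        Y&=~W
        return [cv2.GaussianBlur(cv2.resize(m,(w,h),interpolation=cv2.INTER_AREA).astype(float)/255,(0,0),.6) for m in(F,W,Y)]
    def run(p0):
        mk=np.zeros((h,w),np.uint8); cv2.fillPoly(mk,[(proj(c,pose(p0,hull/1e3))-[x0,y0]).round().astype(np.int32)],1); mk=mk>0
        def cost(d,full=False):
            A=np.c_[np.array([m[mk] for m in ren(np.array(p0)+np.array(d)*[1e-3,1e-3,1e-2])]).T,np.ones(mk.sum())]
            k,*_=np.linalg.lstsq(A,g[mk],rcond=None); e=np.mean((A@k-g[mk])**2); return (e,k) if full else e
        o=minimize(cost,[0,0,0],method="Nelder-Mead",options=dict(initial_simplex=[[0,0,0],[2,0,0],[0,2,0],[0,0,2]],xatol=.02,fatol=.01))
        return np.array(p0)+o.x*[1e-3,1e-3,1e-2],cost(o.x,True)
    p,e=run((.5701,-.0201,-.1406)); print(run(p))
E
```

```text
rim t0 (array([ 0.570825  , -0.01982453, -0.14810039]), np.float64(49.63513080538637), np.float64(20.31890425763127))
rim s0 (array([ 0.56870898, -0.01856781, -0.14805117]), np.float64(149.0887510524858), np.float64(47.38443863696756))
inter t0 (array([ 0.57179942, -0.01984188, -0.14631838]), np.float64(162.38506491202511), np.float64(28.732146290295727))
inter s0 (array([ 0.56448563, -0.01672531, -0.14257165]), np.float64(616.2331593576266), np.float64(238.5062704658098))
(array([ 0.56872474, -0.0184261 , -0.14907421]), (np.float64(27.05270482526246), array([-77.140887  , -82.06340568, -66.84045481, 142.71111543])))
(array([ 0.57117306, -0.01979462, -0.14763051]), (np.float64(14.502043724357636), array([-92.47204209, -62.09880933,  30.34465605, 182.12885024])))
```

```bash
cat > shoefit.py <<'E'
from ov import *
from scipy.optimize import minimize
def shoefit(c,p0,base,clip=70,zfree=False,yawfree=False,faces=None,K=8):
    b=SHOE[0]; F=[[1,2,6,5],[0,1,5,4]] if faces is None else faces
    def corners(d): 
        p=np.array(p0,float)+[d[0]*1e-3,d[1]*1e-3,d[2]*1e-2 if yawfree else 0]
        return proj(c,pose(p,b/1e3+[0,0,base+(d[3]*1e-3 if zfree else 0)]))
    q=corners([0]*4); x0,y0=(q.min(0)-5).astype(int); w,h=(q.max(0)-q.min(0)+11).astype(int)
    g=np.minimum(c["pixels"].astype(float).mean(2)[y0:y0+h,x0:x0+w],clip)
    def ren(d,dil=0):
        m=np.zeros((h*K,w*K),np.uint8); Q=((corners(d)+.5-[x0,y0])*K*16).round().astype(np.int32)
        for f in F: cv2.fillPoly(m,[Q[f]],255,cv2.LINE_8,4)
        return cv2.resize(m,(w,h),interpolation=cv2.INTER_AREA).astype(float)/255
    mk=cv2.dilate((ren([0]*4)>.05).astype(np.uint8),np.ones((5,5)))>0
    def cost(d):
        m=cv2.GaussianBlur(ren(d),(0,0),.6)[mk]; A=np.c_[m,np.ones(m.size)]; k,*_=np.linalg.lstsq(A,g[mk],rcond=None); return np.mean((A@k-g[mk])**2)
    S=np.vstack([np.zeros(4),np.diag([3,3,4,3])]); 
    o=minimize(cost,np.zeros(4),method="Nelder-Mead",options=dict(initial_simplex=S,xatol=.03,fatol=.01,maxiter=300))
    return (o.x*[1,1,yawfree,zfree]).round(2),cost(np.zeros(4)).round(1),o.fun.round(1)
E
python3 - <<'E'
from shoefit import *
s0=np.load("s0.npy",allow_pickle=True).item();s1=np.load("s1.npy",allow_pickle=True).item()
for n,p in dict(A=(.676,.2235,.21),B=(.573,.355,-.51),C=(.547,.197,-.317),D=(.437,.216,.03)).items():
    for z in(0,1): print(n,shoefit(s0,p,0,zfree=z,yawfree=True,clip=90))
for z in(0,1): print("held",shoefit(s1,(.4747,-.0135,-.1406),.0568,zfree=z))
E
```

```text
A (array([-2.62,  2.21, -1.22,  0.  ]), np.float64(407.2), np.float64(107.2))
A (array([-1.29,  1.25, -2.49,  2.33]), np.float64(407.2), np.float64(107.1))
B (array([-0.96,  1.18,  0.29,  0.  ]), np.float64(152.8), np.float64(98.2))
B (array([-0.31,  0.78,  0.66,  0.84]), np.float64(152.8), np.float64(101.3))
C (array([-1.79,  2.46,  1.98, -0.  ]), np.float64(328.1), np.float64(111.3))
C (array([-0.84,  1.96,  1.56,  1.1 ]), np.float64(328.1), np.float64(110.6))
D (array([-1.17,  0.77,  1.64,  0.  ]), np.float64(168.3), np.float64(116.0))
D (array([-0.34,  0.27,  1.47,  1.09]), np.float64(168.3), np.float64(116.2))
held (array([-2.71, -0.88, -0.  ,  0.  ]), np.float64(211.7), np.float64(72.3))
held (array([-1.43, -1.26,  0.  ,  1.79]), np.float64(211.7), np.float64(73.6))
```

Call:
send_rows(series=[[0,0.0046,0.0029,0,0,0,-0.4],[0,0,0,-0.02,0,0,0],[0,0,0,-0.016,0,0,0],[0,0,0,0,0,0,0]])

```text
clock: 4.7
eef_pos: [0.4815, -0.0096, 0.0442]
eef_rot: [-1.567, 0.116, -0.113]
contact_force: [0.2, 1.3, -1.5]
finger_gap: 0.0109
```

```bash
python3 go.py .4793,-.0106,.028,-8.5
```

```text
t 4.7 pos [ 0.4815 -0.0096  0.0442] jaw -8.34 ydir [-0.001  0.    -1.   ] F [ 0.2  1.3 -1.5] gap 0.0109 q7 0.19
delta mm [ -2.2  -1.  -16.2] turn -0.2
```

Call:
send_rows(series=[[0,0,0,0,0,0,0],[0,0,0,0,0,0,0]])

```text
clock: 4.9
eef_pos: [0.4827, -0.0102, 0.0458]
eef_rot: [-1.568, 0.113, -0.117]
contact_force: [1.0, -0.2, -1.2]
finger_gap: 0.0112
```

Call:
send_rows(series=[[0,0,0,0,0,0,0],[0,0,0,0,0,0,0]])

```text
clock: 5.1
eef_pos: [0.4821, -0.0103, 0.0453]
eef_rot: [-1.568, 0.114, -0.116]
contact_force: [0.0, 0.9, -1.6]
finger_gap: 0.0104
```

Call:
send_rows(series=[[0,0,0,0,0,0,0]])

```text
clock: 5.2
eef_pos: [0.4819, -0.0104, 0.045]
eef_rot: [-1.568, 0.115, -0.116]
contact_force: [-0.3, -0.1, -0.6]
finger_gap: 0.0111
```

```bash
python3 - <<'E'
from shoefit import *
s=vision.camera("scene"); o=get_obs(); p=o["eef_pos"]; print(p)
np.save("s2.npy",s,allow_pickle=True)
for z in(0,1): print(shoefit(s,(p[0],p[1],-.147),p[2]-.022,zfree=z))
s1=np.load("s1.npy",allow_pickle=True).item(); print(shoefit(s1,(.4774,-.0132,-.1406),.059))
a=s["pixels"]; q=proj(s,[p[0],p[1],.03])[0].astype(int)-25
for b in (0,):
  im=cv2.resize(np.clip(a[q[1]:q[1]+50,q[0]:q[0]+50]*1.6,0,255).astype(np.uint8),None,fx=10,fy=10,interpolation=cv2.INTER_CUBIC)
  cv2.imwrite("pics/d3.png",im)
E
```

```text
[ 0.48184165 -0.01042293  0.04492352]
(array([-3.66, -1.48, -0.  ,  0.  ]), np.float64(248.8), np.float64(67.9))
(array([-1.17, -1.63,  0.  ,  3.08]), np.float64(248.8), np.float64(69.1))
(array([-3.95, -1.63,  0.  ,  0.  ]), np.float64(294.8), np.float64(78.6))
```

Call:
send_rows(series=[[0,-0.0025,0,0,0,0,-0.2],[0,0,0,0,0,0,0],[0,0,0,-0.006,0,0,0],[0,0,0,-0.006,0,0,0],[0,0,0,0,0,0,0],[0,0,0,0,0,0,0]])

```text
clock: 5.85
eef_pos: [0.4789, -0.0104, 0.0322]
eef_rot: [-1.568, 0.119, -0.117]
contact_force: [0.8, -0.3, -2.0]
finger_gap: 0.0108
```

```bash
python3 go.py .4793,-.0106,.028,-8.5
```

```text
t 5.85 pos [ 0.4789 -0.0104  0.0322] jaw -8.61 ydir [-0.001  0.    -1.   ] F [ 0.8 -0.3 -2. ] gap 0.0108 q7 0.2
delta mm [ 0.4 -0.2 -4.2] turn 0.1
```

Call:
send_rows(series=[[0,0,0,-0.005,0,0,0],[0,0,0,0,0,0,0],[0,0,0,0,0,0,0],[0.35,0,0,0,0,0,0],[0.35,0,0,0,0,0,0],[0.35,0,0,0,0,0,0]])

```text
clock: 6.45
eef_pos: [0.479, -0.0103, 0.0275]
eef_rot: [-1.568, 0.118, -0.117]
contact_force: [1.0, 0.2, -0.1]
finger_gap: 0.0301
```

```bash
python3 go.py .547,.197,.1,-18.2
```

```text
t 6.45 pos [ 0.479  -0.0103  0.0275] jaw -8.6 ydir [-0.  0. -1.] F [ 1.   0.2 -0.1] gap 0.0301 q7 0.2
delta mm [ 68.  207.3  72.5] turn -9.6
```

Call:
send_rows(series=[[0.35,0,0,0.04,0,0,0],[0.5,0,0,0.05,0,0,0],[0.5,0.0117,0.0346,0,0,0,-1.5],[0.5,0.0117,0.0346,0,0,0,-1.5],[0.5,0.0117,0.0346,0,0,0,-1.5],[0.5,0.0117,0.0346,0,0,0,-1.5],[0.5,0.0117,0.0346,0,0,0,-1.5],[0.5,0.0118,0.0346,0,0,0,-1.5]])

```text
clock: 7.25
eef_pos: [0.5494, 0.1987, 0.1174]
eef_rot: [-1.558, 0.242, -0.241]
contact_force: [-0.1, -0.5, 0.1]
finger_gap: 0.043
```

Call:
send_rows(series=[[0.5,0,0,0,0,0,0],[0.5,0,0,0,0,0,0],[0.5,0,0,-0.035,0,0,0],[0.5,0,0,-0.035,0,0,0],[0.5,0,0,0,0,0,0],[0.5,0,0,0,0,0,0],[0.5,0,0,0,0,0,0]])

```text
clock: 7.95
eef_pos: [0.5509, 0.1965, 0.0495]
eef_rot: [-1.556, 0.24, -0.244]
contact_force: [-0.2, -0.5, 0.6]
finger_gap: 0.0428
```

```bash
python3 go.py .5493,.1973,.0225,-17.6
```

```text
t 7.95 pos [0.5509 0.1965 0.0495] jaw -17.68 ydir [ 0.003  0.    -1.   ] F [-0.2 -0.5  0.6] gap 0.0428 q7 -0.3
delta mm [ -1.6   0.8 -27. ] turn 0.1
```

Call:
send_rows(series=[[0.5,-0.0016,0.0008,-0.015,0,0,0],[0.5,0,0,-0.012,0,0,0],[0.5,0,0,0,0,0,0],[0.5,0,0,0,0,0,0],[0,0,0,0,0,0,0],[0,0,0,0,0,0,0],[0,0,0,0,0,0,0],[0,0,0,0,0,0,0]])

```text
clock: 8.75
eef_pos: [0.5485, 0.198, 0.0213]
eef_rot: [-1.557, 0.24, -0.242]
contact_force: [-0.9, -0.8, 3.1]
finger_gap: 0.011
```

Call:
send_rows(series=[[0,0,0,0,0,0,0]])

```text
clock: 8.85
eef_pos: [0.5485, 0.198, 0.0213]
eef_rot: [-1.557, 0.24, -0.242]
contact_force: [0.3, -0.5, 4.5]
finger_gap: 0.0112
```

```bash
python3 go.py .5247,-.0199,.0525,-8.5
```

```text
t 8.85 pos [0.5485 0.198  0.0213] jaw -17.6 ydir [ 0.001  0.    -1.   ] F [ 0.3 -0.5  4.5] gap 0.0112 q7 -0.28
delta mm [ -23.8 -217.9   31.2] turn 9.1
```

Call:
send_rows(series=[[0,0,0,0.04,0,0,0],[0,0,0,0.04,0,0,0],[0,-0.004,-0.0363,0,0,0,1.5],[0,-0.004,-0.0363,0,0,0,1.5],[0,-0.004,-0.0363,0,0,0,1.5],[0,-0.004,-0.0363,0,0,0,1.5],[0,-0.004,-0.0363,0,0,0,1.5],[0,-0.004,-0.0363,0,0,0,1.6]])

```text
clock: 9.65
eef_pos: [0.5228, -0.021, 0.1]
eef_rot: [-1.568, 0.117, -0.114]
contact_force: [0.6, -0.3, -1.7]
finger_gap: 0.0113
```

Call:
send_rows(series=[[0,0,0,0,0,0,0],[0,0,0,0,0,0,0],[0,0,0,-0.025,0,0,0],[0,0,0,-0.025,0,0,0],[0,0,0,0,0,0,0],[0,0,0,0,0,0,0],[0,0,0,0,0,0,0],[0,0,0,0,0,0,0]])

```text
clock: 10.45
eef_pos: [0.5247, -0.0195, 0.0517]
eef_rot: [-1.567, 0.114, -0.118]
contact_force: [0.6, 0.2, -1.3]
finger_gap: 0.0113
```

```bash
python3 go.py .5247,-.0195,.0275,-8.5; cat > see.py <<'E'
from shoefit import *
import sys
s=vision.camera("scene"); o=get_obs(); p=o["eef_pos"]; k=int(sys.argv[1])
d,_,_=shoefit(s,(p[0],p[1],-.148),p[2]-.0215)
x,y=p[0]+d[0]/1e3,p[1]+d[1]/1e3
c,sn=np.cos(-.1485),np.sin(-.1485); xk=(-92,-46,0,46,92)[k-1]/1e3
P=(.5687+c*xk+sn*.007,-.0184+sn*xk-c*.007)
print("fit",d,"scene-frame correction mm (x incl. shoe bias -1.7 removed)",((P[0]-x)*1e3-1.7).round(1),((P[1]-y)*1e3).round(1))
E
python3 see.py 2
```

```text
t 10.45 pos [ 0.5247 -0.0195  0.0517] jaw -8.47 ydir [ 0.002  0.    -1.   ] F [ 0.6  0.2 -1.3] gap 0.0113 q7 0.19
delta mm [ -0.   -0.  -24.2] turn -0.0
fit [-2.6   1.15  0.   -0.  ] scene-frame correction mm (x incl. shoe bias -1.7 removed) -1.6 -0.1
```

Call:
send_rows(series=[[0,-0.0003,0,-0.009,0,0,0],[0,0,0,-0.006,0,0,0],[0,0,0,-0.004,0,0,0],[0,0,0,0,0,0,0],[0,0,0,0,0,0,0]])

```text
clock: 11.0
eef_pos: [0.5233, -0.0196, 0.0313]
eef_rot: [-1.567, 0.117, -0.116]
contact_force: [0.3, 1.1, -1.4]
finger_gap: 0.011
```

Call:
send_rows(series=[[0,0,0,-0.005,0,0,0],[0,0,0,0,0,0,0],[0,0,0,0,0,0,0],[0.35,0,0,0,0,0,0],[0.35,0,0,0,0,0,0],[0.35,0,0,0,0,0,0]])

```text
clock: 11.6
eef_pos: [0.5234, -0.02, 0.0265]
eef_rot: [-1.568, 0.117, -0.116]
contact_force: [-0.3, -0.5, 0.9]
finger_gap: 0.0301
```

```bash
python3 go.py .678,.2233,.0225,11.7
```

```text
t 11.6 pos [ 0.5234 -0.02    0.0265] jaw -8.52 ydir [-0. -0. -1.] F [-0.3 -0.5  0.9] gap 0.0301 q7 0.21
delta mm [154.6 243.3  -4. ] turn 20.2
```

Call:
send_rows(series=[[0.35,0,0,0.04,0,0,0],[0.5,0,0,0.05,0,0,0],[0.5,0.0258,0.0405,0,0,0,3.4],[0.5,0.0258,0.0405,0,0,0,3.4],[0.5,0.0258,0.0405,0,0,0,3.4],[0.5,0.0258,0.0405,0,0,0,3.4],[0.5,0.0257,0.0406,0,0,0,3.3],[0.5,0.0257,0.0407,0,0,0,3.3]])

```text
clock: 12.4
eef_pos: [0.6787, 0.2251, 0.1164]
eef_rot: [-1.565, -0.162, 0.163]
contact_force: [1.5, -0.2, -0.4]
finger_gap: 0.0426
```

Call:
send_rows(series=[[0.5,0,0,0,0,0,0],[0.5,0,0,0,0,0,0],[0.5,0,0,-0.035,0,0,0],[0.5,0,0,-0.03,0,0,0],[0.5,0,0,0,0,0,0],[0.5,0,0,0,0,0,0],[0.5,0,0,0,0,0,0]])

```text
clock: 13.1
eef_pos: [0.6797, 0.2227, 0.054]
eef_rot: [-1.565, -0.162, 0.156]
contact_force: [-0.3, -0.0, 0.6]
finger_gap: 0.0425
```

```bash
python3 go.py .678,.2233,.0225,11.7
```

```text
t 13.1 pos [0.6797 0.2227 0.054 ] jaw 11.63 ydir [ 0.004  0.    -1.   ] F [-0.3 -0.   0.6] gap 0.0425 q7 0.05
delta mm [ -1.7   0.6 -31.5] turn 0.1
```

```bash
cat > chk.py <<'E'
from h import *
t=vision.camera("top"); s=vision.camera("scene")
t0=np.load("t0.npy",allow_pickle=True).item(); s0=np.load("s0.npy",allow_pickle=True).item()
Q=dict(A=(.678,.223,.01,9),B=(.5755,.3545,.01,9),frame=(.4755,-.314,.074,35))
for n,(x,y,z,r) in Q.items():
    for nm,c,c0 in(("t",t,t0),("s",s,s0)):
        u,v=proj(c,[x,y,z])[0].astype(int); f=lambda c:c["pixels"][v-r:v+r,u-r:u+r].astype(float).mean(2)
        print(n,nm,"mean abs diff",np.abs(f(c)-f(c0)).mean().round(1))
np.save("t9.npy",t,allow_pickle=True); np.save("s9.npy",s,allow_pickle=True)
E
python3 chk.py
```

```text
A t mean abs diff 43.3
A s mean abs diff 7.1
B t mean abs diff 68.4
B s mean abs diff 37.3
frame t mean abs diff 17.8
frame s mean abs diff 5.4
```

Call:
send_rows(series=[[0.5,-0.0016,0.0006,-0.015,0,0,0],[0.5,0,0,-0.0165,0,0,0],[0.5,0,0,0,0,0,0],[0.5,0,0,0,0,0,0],[0,0,0,0,0,0,0],[0,0,0,0,0,0,0],[0,0,0,0,0,0,0],[0,0,0,0,0,0,0]])

```text
clock: 14.0
eef_pos: [0.6772, 0.2242, 0.0208]
eef_rot: [-1.565, -0.161, 0.159]
contact_force: [0.1, 0.2, 0.6]
finger_gap: 0.0112
```

Call:
send_rows(series=[[0,0,0,0,0,0,0]])

```text
clock: 14.1
eef_pos: [0.6772, 0.2242, 0.0208]
eef_rot: [-1.565, -0.161, 0.159]
contact_force: [0.6, -0.2, 1.3]
finger_gap: 0.0112
```

```bash
python3 go.py .5702,-.0267,.0525,-8.5
```

```text
t 14.1 pos [0.6772 0.2242 0.0208] jaw 11.7 ydir [ 0.001  0.    -1.   ] F [ 0.6 -0.2  1.3] gap 0.0112 q7 0.06
delta mm [-107.  -250.9   31.7] turn -20.2
```

Call:
send_rows(series=[[0,0,0,0.04,0,0,0],[0,0,0,0.04,0,0,0],[0,-0.0179,-0.0416,0,0,0,-3.4],[0,-0.0179,-0.0416,0,0,0,-3.4],[0,-0.0179,-0.0416,0,0,0,-3.4],[0,-0.0179,-0.0416,0,0,0,-3.4],[0,-0.0179,-0.0416,0,0,0,-3.3],[0,-0.0179,-0.0419,0,0,0,-3.3]])

```text
clock: 14.9
eef_pos: [0.5678, -0.0271, 0.1]
eef_rot: [-1.567, 0.119, -0.117]
contact_force: [0.8, -1.1, -1.6]
finger_gap: 0.0113
```

Call:
send_rows(series=[[0,0,0,0,0,0,0],[0,0,0,0,0,0,0],[0,0,0,-0.025,0,0,0],[0,0,0,-0.025,0,0,0],[0,0,0,0,0,0,0],[0,0,0,0,0,0,0],[0,0,0,0,0,0,0],[0,0,0,0,0,0,0]])

```text
clock: 15.7
eef_pos: [0.5702, -0.0255, 0.0514]
eef_rot: [-1.567, 0.114, -0.118]
contact_force: [1.3, -0.2, -0.8]
finger_gap: 0.0113
```

```bash
python3 go.py .5698,-.0257,.0275,-8.5; python3 see.py 3; python3 chk.py
```

```text
t 15.7 pos [ 0.5702 -0.0255  0.0514] jaw -8.47 ydir [ 0.003  0.    -1.   ] F [ 1.3 -0.2 -0.8] gap 0.0113 q7 0.18
delta mm [ -0.4  -0.2 -23.9] turn -0.0
fit [-3.25  0.76  0.    0.  ] scene-frame correction mm (x incl. shoe bias -1.7 removed) -0.9 -0.5
A t mean abs diff 42.2
A s mean abs diff 32.5
B t mean abs diff 16.3
B s mean abs diff 3.7
frame t mean abs diff 15.9
frame s mean abs diff 4.3
```

Call:
send_rows(series=[[0,-0.0006,-0.0003,-0.009,0,0,0],[0,0,0,-0.006,0,0,0],[0,0,0,-0.005,0,0,0],[0,0,0,0,0,0,0],[0,0,0,0,0,0,0]])

```text
clock: 16.35
eef_pos: [0.5684, -0.0262, 0.0298]
eef_rot: [-1.568, 0.117, -0.116]
contact_force: [0.5, -0.2, -1.2]
finger_gap: 0.0113
```

Call:
send_rows(series=[[0,0,0,-0.004,0,0,0],[0,0,0,0,0,0,0],[0,0,0,0,0,0,0],[0.35,0,0,0,0,0,0],[0.35,0,0,0,0,0,0],[0.35,0,0,0,0,0,0],[0.35,0,0,0.04,0,0,0],[0.5,0,0,0.05,0,0,0]])

```text
clock: 17.15
eef_pos: [0.5665, -0.0258, 0.1147]
eef_rot: [-1.568, 0.122, -0.111]
contact_force: [0.4, -0.1, 0.5]
finger_gap: 0.042
```

Call:
send_rows(series=[[0.5,0.001,0.0475,0,0,0,-2.5],[0.5,0.001,0.0475,0,0,0,-2.5],[0.5,0.001,0.0475,0,0,0,-2.5],[0.5,0.001,0.0475,0,0,0,-2.5],[0.5,0.001,0.0475,0,0,0,-2.6],[0.5,0.001,0.0475,0,0,0,-2.6],[0.5,0.001,0.0475,0,0,0,-2.6],[0.5,0,0.0475,0,0,0,-2.6]])

```text
clock: 17.95
eef_pos: [0.5751, 0.3559, 0.116]
eef_rot: [-1.534, 0.397, -0.397]
contact_force: [0.9, 0.8, -0.4]
finger_gap: 0.0425
```

Call:
send_rows(series=[[0.5,0,0,0,0,0,0],[0.5,0,0,0,0,0,0],[0.5,0,0,-0.035,0,0,0],[0.5,0,0,-0.025,0,0,0],[0.5,0,0,0,0,0,0],[0.5,0,0,0,0,0,0]])

```text
clock: 18.55
eef_pos: [0.5763, 0.352, 0.0565]
eef_rot: [-1.535, 0.397, -0.398]
contact_force: [0.5, -0.6, 0.5]
finger_gap: 0.0427
```

```bash
python3 go.py .5755,.3545,.0225,-28.9; python3 chk.py
```

```text
t 18.55 pos [0.5763 0.352  0.0565] jaw -29.04 ydir [ 0.    -0.001 -1.   ] F [ 0.5 -0.6  0.5] gap 0.0427 q7 -0.71
delta mm [ -0.8   2.5 -34. ] turn 0.1
A t mean abs diff 26.4
A s mean abs diff 31.6
B t mean abs diff 11.1
B s mean abs diff 14.6
frame t mean abs diff 2.0
frame s mean abs diff 3.5
```

Call:
send_rows(series=[[0.5,-0.0008,0.0025,-0.017,0,0,0],[0.5,0,0,-0.017,0,0,0],[0.5,0,0,0,0,0,0],[0.5,0,0,0,0,0,0],[0,0,0,0,0,0,0],[0,0,0,0,0,0,0],[0,0,0,0,0,0,0],[0,0,0,0,0,0,0]])

```text
clock: 19.45
eef_pos: [0.5754, 0.3564, 0.0228]
eef_rot: [-1.534, 0.394, -0.397]
contact_force: [0.9, -0.6, -0.1]
finger_gap: 0.0111
```

Call:
send_rows(series=[[0,0,0,0,0,0,0]])

```text
clock: 19.55
eef_pos: [0.5754, 0.3564, 0.0228]
eef_rot: [-1.534, 0.394, -0.396]
contact_force: [0.1, 0.0, 2.0]
finger_gap: 0.0112
```

```bash
python3 go.py .6153,-.0335,.0525,-8.5; python3 - <<'E'
from ov import *
t=np.load("t9.npy",allow_pickle=True).item()
im=tile(np.clip(t["pixels"]*1.2,0,255).astype(np.uint8),216,158,68,100,6)
RK=(.5712,-.0198,-.148)
for x in(-92,-46,0): 
    q=pose(RK,[(x/1e3,-.007,0)])[0]; wire(im,t,SHOE,(q[0],q[1],-.148),216,158,6,dz=6)
cv2.imwrite("pics/seat.png",im)
E
```

```text
t 19.55 pos [0.5754 0.3564 0.0228] jaw -28.91 ydir [ 0.001  0.    -1.   ] F [0.1 0.  2. ] gap 0.0112 q7 -0.69
delta mm [  39.9 -389.9   29.7] turn 20.4
```

View pics/seat.png

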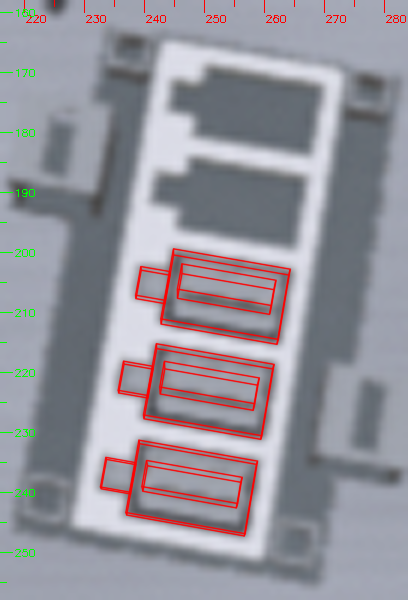

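Call:
send_rows(series=[[0,0,0,0.04,0,0,0],[0,0,0,0.04,0,0,0],[0,0.0044,-0.0431,0,0,0,2.3],[0,0.0044,-0.0431,0,0,0,2.3],[0,0.0044,-0.0431,0,0,0,2.3],[0,0.0044,-0.0431,0,0,0,2.3],[0,0.0044,-0.0431,0,0,0,2.3],[0,0.0044,-0.0431,0,0,0,2.3]])

```text
clock: 20.35
eef_pos: [0.6005, 0.0964, 0.1019]
eef_rot: [-1.561, 0.206, -0.204]
contact_force: [0.8, 0.2, -1.9]
finger_gap: 0.0108
```

Call:
send_rows(series=[[0,0.0044,-0.0431,0,0,0,2.2],[0,0.0044,-0.0431,0,0,0,2.2],[0,0.0044,-0.0433,0,0,0,2.2],[0,0,0,0,0,0,0],[0,0,0,-0.025,0,0,0],[0,0,0,-0.025,0,0,0],[0,0,0,0,0,0,0],[0,0,0,0,0,0,0]])

```text
clock: 21.15
eef_pos: [0.614, -0.0314, 0.052]
eef_rot: [-1.568, 0.118, -0.115]
contact_force: [-0.8, 0.2, -0.5]
finger_gap: 0.0113
```

Call:
send_rows(series=[[0,0,0,0,0,0,0],[0,0,0,0,0,0,0]])

```text
clock: 21.35
eef_pos: [0.6154, -0.0317, 0.0536]
eef_rot: [-1.568, 0.114, -0.118]
contact_force: [-0.7, -0.2, -1.2]
finger_gap: 0.0107
```

```bash
python3 go.py .6151,-.0319,.0275,-8.5; python3 see.py 4
```

```text
t 21.35 pos [ 0.6154 -0.0317  0.0536] jaw -8.49 ydir [ 0.003 -0.    -1.   ] F [-0.7 -0.2 -1.2] gap 0.0107 q7 0.17
delta mm [ -0.3  -0.2 -26.1] turn -0.0
fit [-2.   -0.92 -0.    0.  ] scene-frame correction mm (x incl. shoe bias -1.7 removed) -1.8 0.5
```

Call:
send_rows(series=[[0,-0.0008,0,-0.009,0,0,0],[0,0,0,-0.006,0,0,0],[0,0,0,-0.006,0,0,0],[0,0,0,0,0,0,0],[0,0,0,0,0,0,0]])

```text
clock: 21.9
eef_pos: [0.6135, -0.0314, 0.0307]
eef_rot: [-1.567, 0.117, -0.116]
contact_force: [0.5, 0.7, -2.5]
finger_gap: 0.0108
```

Call:
send_rows(series=[[0,0,0,-0.0035,0,0,0],[0,0,0,0,0,0,0],[0,0,0,0,0,0,0],[0.35,0,0,0,0,0,0],[0.35,0,0,0,0,0,0],[0.35,0,0,0,0,0,0]])

```text
clock: 22.5
eef_pos: [0.6134, -0.032, 0.0274]
eef_rot: [-1.568, 0.117, -0.116]
contact_force: [-0.3, -0.3, 0.7]
finger_gap: 0.0301
```

Call:
send_rows(series=[[0.35,0,0,0.04,0,0,0],[0.5,0,0,0.05,0,0,0],[0.5,0,0,0.05,0,0,0],[0.5,-0.02,-0.0404,0.005,0,0,1.8],[0.5,-0.02,-0.0404,0.005,0,0,1.8],[0.5,-0.02,-0.0404,0.005,0,0,1.8],[0.5,-0.02,-0.0404,0,0,0,1.8],[0.5,-0.02,-0.0404,0,0,0,1.8]])

```text
clock: 23.3
eef_pos: [0.5126, -0.2353, 0.1828]
eef_rot: [-1.571, -0.008, 0.008]
contact_force: [0.1, 0.4, -0.0]
finger_gap: 0.0431
```

Call:
send_rows(series=[[0.5,-0.02,-0.0404,0,0,0,1.9],[0.5,-0.0184,-0.0404,0,0,0,1.9],[0.5,0,0,0,0,0,0],[0.5,0,0,0,0,0,0],[0.5,0,0,0,0,0,0]])

```text
clock: 23.8
eef_pos: [0.4759, -0.3129, 0.1823]
eef_rot: [-1.568, -0.06, 0.06]
contact_force: [0.3, 0.6, 0.3]
finger_gap: 0.043
```

```bash
python3 go.py .4751,-.3142,.094,4.3; python3 chk.py; python3 - <<'E'
from ov import *
s=np.load("s9.npy",allow_pickle=True).item()
im=tile(np.clip(s["pixels"]*1.4,0,255).astype(np.uint8),216,170,80,80,7)
RK=(.5687,-.0184,-.149)
for x in(-92,-46,0,46): 
    q=pose(RK,[(x/1e3,-.007,0)])[0]; wire(im,s,SHOE,(q[0],q[1],-.149),216,170,7,dz=6)
cv2.imwrite("pics/seat2.png",im)
E
```

```text
t 23.8 pos [ 0.4759 -0.3129  0.1823] jaw 4.4 ydir [ 0.     0.002 -1.   ] F [0.3 0.6 0.3] gap 0.043 q7 0.82
delta mm [ -0.8  -1.3 -88.3] turn -0.1
A t mean abs diff 33.6
A s mean abs diff 32.8
B t mean abs diff 24.4
B s mean abs diff 37.2
frame t mean abs diff 25.2
frame s mean abs diff 7.5
```

View pics/seat2.png

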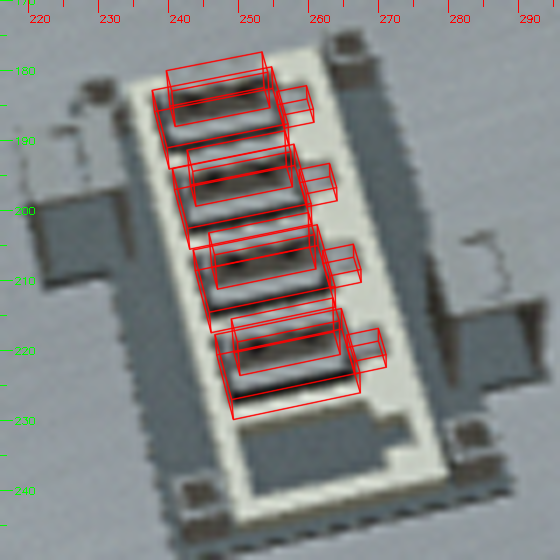

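Call:
send_rows(series=[[0.5,-0.0008,-0.0013,-0.03,0,0,0],[0.5,0,0,-0.03,0,0,0],[0.5,0,0,-0.028,0,0,0],[0.5,0,0,0,0,0,0],[0.5,0,0,0,0,0,0]])

```text
clock: 24.4
eef_pos: [0.4751, -0.3149, 0.0948]
eef_rot: [-1.57, -0.06, 0.061]
contact_force: [1.0, 0.3, 0.7]
finger_gap: 0.0427
```

Call:
send_rows(series=[[0,0,0,0,0,0,0],[0,0,0,0,0,0,0],[0,0,0,0,0,0,0],[0,0,0,0,0,0,0],[0,0,0,0,0,0,0],[0,0,0,0,0,0,0]], grip_force=90)

```text
clock: 25.0
eef_pos: [0.4753, -0.3163, 0.0965]
eef_rot: [-1.571, -0.062, 0.058]
contact_force: [-1.1, 0.6, 7.1]
finger_gap: 0.0102
```

```bash
python3 go.py .5712,-.0198,.19,-8.5
```

```text
t 25.0 pos [ 0.4753 -0.3163  0.0965] jaw 4.35 ydir [ 0.003 -0.001 -1.   ] F [-1.1  0.6  7.1] gap 0.0102 q7 0.86
delta mm [ 95.9 296.5  93.5] turn -12.8
```

Call:
send_rows(series=[[0,0,0,0.01,0,0,0],[0,0,0,0.02,0,0,0],[0,0,0,0.025,0,0,0],[0,0,0,0.025,0,0,0],[0,0,0,0.02,0,0,0],[0,0,0,0,0,0,0],[0,0,0,0,0,0,0]])

```text
clock: 25.7
eef_pos: [0.4736, -0.3151, 0.1939]
eef_rot: [-1.569, -0.058, 0.06]
contact_force: [-1.6, 0.4, -6.6]
finger_gap: 0.0099
```

```bash
python3 go.py .5709,-.0219,.19,-8.5
```

```text
t 25.7 pos [ 0.4736 -0.3151  0.1939] jaw 4.29 ydir [-0.002  0.001 -1.   ] F [-1.6  0.4 -6.6] gap 0.0099 q7 0.82
delta mm [ 97.3 293.2  -3.9] turn -12.8
```

Lifted cleanly (6.6 N). Moving over the rack.

Call:
send_rows(series=[[0,0.004,0.012,0,0,0,-0.5],[0,0.008,0.024,0,0,0,-1.1],[0,0.009,0.027,0,0,0,-1.2],[0,0.009,0.027,0,0,0,-1.2],[0,0.009,0.027,0,0,0,-1.2],[0,0.009,0.027,0,0,0,-1.2],[0,0.009,0.027,0,0,0,-1.2],[0,0.009,0.027,0,0,0,-1.2]])

```text
clock: 26.5
eef_pos: [0.5396, -0.1148, 0.1929]
eef_rot: [-1.568, 0.065, -0.059]
contact_force: [0.4, -0.5, -5.0]
finger_gap: 0.01
```

Call:
send_rows(series=[[0,0.009,0.027,0,0,0,-1.2],[0,0.009,0.027,0,0,0,-1.2],[0,0.007,0.022,0,0,0,-0.9],[0,0.006,0.019,0,0,0,-0.7],[0,0,0,0,0,0,0],[0,0,0,0,0,0,0],[0,0,0,0,0,0,0],[0,0,0,0,0,0,0]])

```text
clock: 27.3
eef_pos: [0.5708, -0.024, 0.1943]
eef_rot: [-1.568, 0.119, -0.117]
contact_force: [0.3, -0.0, -5.7]
finger_gap: 0.0101
```

Call:
send_rows(series=[[0,0,0,-0.015,0,0,0],[0,0,0,-0.015,0,0,0],[0,0,0,0,0,0,0],[0,0,0,0,0,0,0],[0,0,0,0,0,0,0]])

```text
clock: 27.8
eef_pos: [0.5721, -0.0233, 0.1656]
eef_rot: [-1.568, 0.116, -0.119]
contact_force: [-0.7, 0.5, -6.0]
finger_gap: 0.0103
```

```bash
python3 go.py .5709,-.0219,.1025,-8.5; python3 - <<'E'
from ov import *
t=vision.camera("top"); s=vision.camera("scene")
np.save("t3.npy",t,allow_pickle=True); np.save("s3.npy",s,allow_pickle=True)
o=get_obs(); p=o["eef_pos"]; tz=p[2]*1e3-96.5; yw=-.148
off=np.array([-.0003*-1,.0021]); 
PO=[box(sx*109-6,sx*109+6,sy*58-6,sy*58+6,0,74) for sx in(-1,1) for sy in(-1,1)]
SK=[box(sx*109-10,sx*109+10,sy*58-10,sy*58+10,6,28) for sx in(-1,1) for sy in(-1,1)]
fp=(p[0]+.0003,p[1]+.0021,yw)
a=tile(np.clip(s["pixels"]*1.4,0,255).astype(np.uint8),206,140,100,115,5)
b=(-.0025,.0014)
wire(a,s,PO,(fp[0]+b[0],fp[1]+b[1],yw),206,140,5,dz=tz); wire(a,s,SK,(.5687,-.0184,-.149),206,140,5,(0,220,0))
cv2.imwrite("pics/fr1.png",a)
E
```

```text
t 27.8 pos [ 0.5721 -0.0233  0.1656] jaw -8.55 ydir [ 0.002 -0.    -1.   ] F [-0.7  0.5 -6. ] gap 0.0103 q7 0.1
delta mm [ -1.2   1.4 -63.1] turn 0.0
```

View pics/fr1.png

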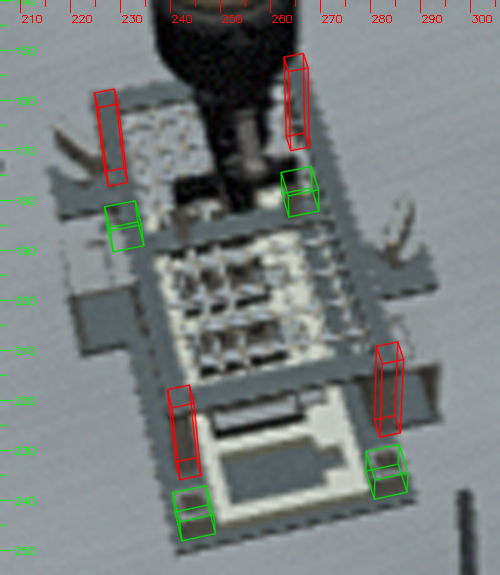

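Call:
send_rows(series=[[0,-0.0012,0.0014,-0.01,0,0,0],[0,0,0,-0.015,0,0,0],[0,0,0,-0.01,0,0,0],[0,0,0,0,0,0,0],[0,0,0,0,0,0,0],[0,0,0,0,0,0,0]])

```text
clock: 28.5
eef_pos: [0.5708, -0.0216, 0.1302]
eef_rot: [-1.568, 0.115, -0.118]
contact_force: [-0.5, -0.5, -5.8]
finger_gap: 0.0103
```

Call:
send_rows(series=[[0,0,0,-0.005,0,0,0],[0,0,0,-0.005,0,0,0],[0,0,0,0,0,0,0],[0,0,0,0,0,0,0]])

```text
clock: 28.9
eef_pos: [0.57, -0.0214, 0.1194]
eef_rot: [-1.568, 0.117, -0.116]
contact_force: [0.2, -0.4, -6.1]
finger_gap: 0.0105
```

```bash
python3 go.py .5709,-.0219,.1025,-8.5
```

```text
t 28.9 pos [ 0.57   -0.0214  0.1194] jaw -8.5 ydir [-0.001  0.    -1.   ] F [ 0.2 -0.4 -6.1] gap 0.0105 q7 0.13
delta mm [  0.9  -0.5 -16.9] turn 0.0
```

Call:
send_rows(series=[[0,0,0,-0.004,0,0,0],[0,0,0,-0.004,0,0,0],[0,0,0,0,0,0,0],[0,0,0,0,0,0,0]])

```text
clock: 29.3
eef_pos: [0.57, -0.0214, 0.1114]
eef_rot: [-1.568, 0.117, -0.116]
contact_force: [-0.4, 0.1, -5.8]
finger_gap: 0.0101
```

Call:
send_rows(series=[[0,0,0,-0.004,0,0,0],[0,0,0,-0.004,0,0,0],[0,0,0,0,0,0,0],[0,0,0,0,0,0,0]])

```text
clock: 29.7
eef_pos: [0.57, -0.0214, 0.1034]
eef_rot: [-1.568, 0.117, -0.116]
contact_force: [-0.1, 0.4, -5.7]
finger_gap: 0.0099
```

```bash
python3 go.py .5709,-.0219,.1025,-8.5
```

```text
t 29.7 pos [ 0.57   -0.0214  0.1034] jaw -8.5 ydir [-0.001  0.    -1.   ] F [-0.1  0.4 -5.7] gap 0.0099 q7 0.14
delta mm [ 0.9 -0.5 -0.9] turn 0.0
```

Call:
send_rows(series=[[0,0,0,-0.003,0,0,0],[0,0,0,-0.002,0,0,0],[0,0,0,0,0,0,0],[0,0,0,0,0,0,0]])

```text
clock: 30.1
eef_pos: [0.5706, -0.0213, 0.1024]
eef_rot: [-1.566, 0.115, -0.118]
contact_force: [-5.5, 1.1, 15.1]
finger_gap: 0.0101
```

Call:
send_rows(series=[[0.5,0,0,0,0,0,0],[0.5,0,0,0,0,0,0],[0.5,0,0,0,0,0,0],[0.5,0,0,0,0,0,0],[0.5,0,0,0.04,0,0,0],[0.5,0,0,0.05,0,0,0],[0.5,0,0.04,0,0,0,0],[0.5,0,0.045,0,0,0,0]])

```text
clock: 30.9
eef_pos: [0.5718, 0.0618, 0.1909]
eef_rot: [-1.568, 0.117, -0.125]
contact_force: [0.9, 1.6, -0.3]
finger_gap: 0.0431
```

Call:
send_rows(series=[[0.5,0,0.045,0,0,0,0],[0.5,0,0.045,0,0,0,0],[0.5,0,0.045,0,0,0,0],[0.5,0,0.045,0,0,0,0],[0.5,0,0.045,0,0,0,0],[0.5,0,0,0,0,0,0],[0.5,0,0,0,0,0,0],[0.5,0,0,0,0,0,0]])

```text
clock: 31.7
eef_pos: [0.5706, 0.2867, 0.1885]
eef_rot: [-1.569, 0.118, -0.118]
contact_force: [-0.6, -0.9, 0.1]
finger_gap: 0.0428
```

```bash
python3 go.py; python3 - <<'E'
from ov import *
t=vision.camera("top"); s=vision.camera("scene")
np.save("t4.npy",t,allow_pickle=True); np.save("s4.npy",s,allow_pickle=True)
FR=[box(sx*109-6,sx*109+6,sy*58-6,sy*58+6,0,74) for sx in(-1,1) for sy in(-1,1)]+[box(-6,6,-36,36,104,118)]
ax=[np.array([(50-18,80-4,93),(50+18,80-4,93),(50+18,80+4,93),(50-18,80+4,93),(50-18,80-4,115),(50+18,80-4,115),(50+18,80+4,115),(50-18,80+4,115)],float)]
ax.append(ax[0]*[1,1,1]-[100,160,0])
im=[]
for c,RK,bx in((t,(.5712,-.0198,-.148),(212,150,72,110)),(s,(.5687,-.0184,-.149),(210,150,90,105))):
    a=tile(np.clip(c["pixels"]*1.3,0,255).astype(np.uint8),*bx,5); wire(a,c,FR,RK,bx[0],bx[1],5,dz=6); wire(a,c,ax,RK,bx[0],bx[1],5,(0,220,0),dz=6); im.append(a)
cv2.imwrite("pics/fr2.png",hstack(*im))
E
```

```text
t 31.7 pos [0.5706 0.2867 0.1885] jaw -8.62 ydir [ 0.    -0.002 -1.   ] F [-0.6 -0.9  0.1] gap 0.0428 q7 -0.42
```

View pics/fr2.png

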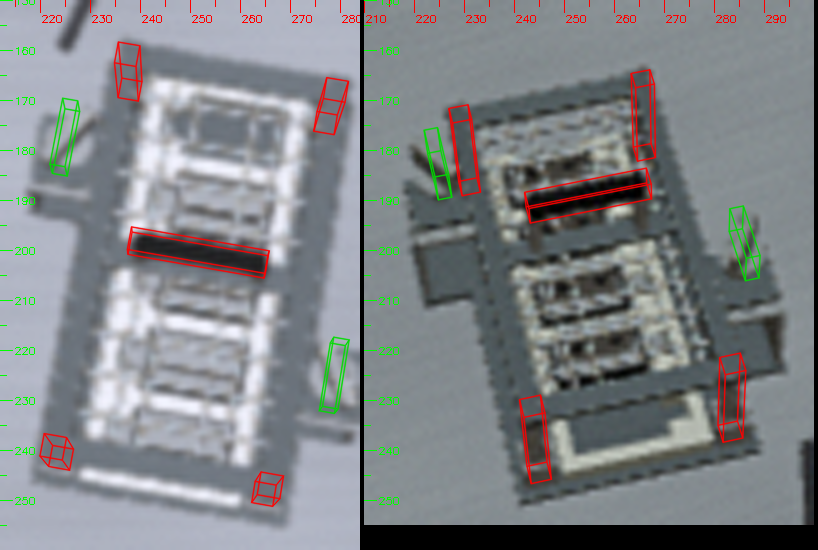

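```bash
python3 - <<'E'
from ov import *
t=np.load("t4.npy",allow_pickle=True).item(); s=np.load("s4.npy",allow_pickle=True).item()
rows=[]
for c,RK in((t,(.5712,-.0198,-.148)),(s,(.5687,-.0184,-.149))):
  r=[]
  for L in((.05,.08,.121),(-.05,-.08,.121)):
    P=pose(RK,[L])[0]; q=proj(c,P)[0]; x0,y0=(q-12).astype(int)
    print(P,q+.5); a=tile(np.clip(c["pixels"]*1.4,0,255).astype(np.uint8),x0,y0,25,25,11)
    cv2.circle(a,tuple(((q+.5-[x0,y0])*11).astype(int)),3,(255,0,255),-1); r.append(a)
  rows.append(np.hstack(r))
cv2.imwrite("pics/st.png",np.vstack(rows))
E
```

```text
[0.63245022 0.05195242 0.121     ] [224.67655703 176.38158062]
[ 0.50994978 -0.09155242  0.121     ] [279.07352014 224.50346792]
[0.63002194 0.05329114 0.121     ] [286.07611578 196.28770866]
[ 0.50737806 -0.09009114  0.121     ] [224.36097824 180.31865648]
```

View pics/st.png

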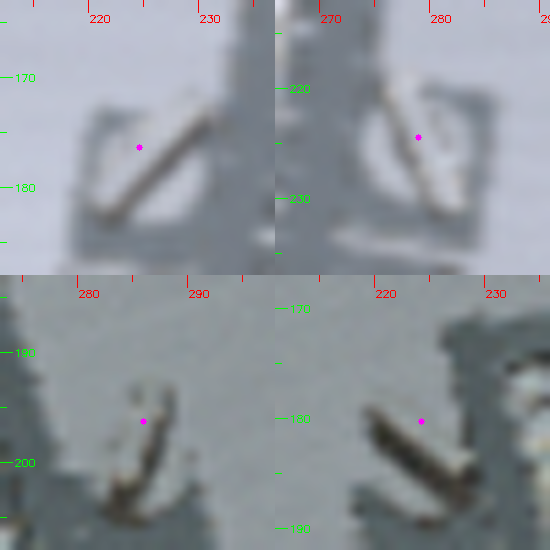

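```bash
python3 - <<'E'
from h import *
t=np.load("t4.npy",allow_pickle=True).item(); s=np.load("s4.npy",allow_pickle=True).item()
def go(c,P,ox,oy,a,b,z):
    x0,y0=(proj(c,P)[0]-12).astype(int); f=lambda p: ray(c,[x0+(p[0]-ox)/11-.5,y0+(p[1]-oy)/11-.5],z)
    A,B=f(a),f(b); d=B-A; print(np.degrees(np.arctan2(d[1],d[0])).round(1),"len",np.hypot(*d[:2]).round(4),"mid",((A+B)/2).round(4))
P1=[.63245,.05195,.121];P2=[.50995,-.09155,.121];S1=[.63002,.05329,.121];S2=[.50738,-.09009,.121]
go(t,P1,0,0,(95,218),(208,115),.110); go(t,P2,275,0,(383,85),(440,208),.11)
go(s,S1,0,275,(118,512),(165,405),.11); go(s,S2,275,275,(370,415),(465,500),.11)
E
```

```text
-45.0 len 0.037 mid [0.6305 0.0495 0.11  ]
-154.4 len 0.0317 mid [ 0.5092 -0.0907  0.11  ]
136.9 len 0.0366 mid [0.6334 0.0515 0.11  ]
20.9 len 0.0398 mid [ 0.5098 -0.0933  0.11  ]
```

Call:
send_rows(series=[[0.5,0.0089,-0.0335,0,0,0,7.8],[0.5,0.0089,-0.0335,0,0,0,7.8],[0.5,0.0089,-0.0335,0,0,0,7.8],[0.5,0.0089,-0.0335,0,0,0,7.8],[0.5,0.0089,-0.0335,0,0,0,7.8],[0.5,0.0089,-0.0335,0,0,0,7.8],[0.5,0.0086,-0.0337,0,0,0,7.8],[0.5,0,0,0,0,0,0]])

```text
clock: 32.6
eef_pos: [0.6332, 0.0426, 0.1892]
eef_rot: [-1.488, -0.618, 0.62]
contact_force: [-0.3, -1.1, 1.2]
finger_gap: 0.0429
```

Call:
send_rows(series=[[0.5,0,0,-0.025,0,0,0],[0.5,0,0,-0.02,0,0,0],[0.5,0,0,0,0,0,0],[0.5,0,0,0,0,0,0],[0.5,0,0,0,0,0,0]])

```text
clock: 33.1
eef_pos: [0.6331, 0.0537, 0.1451]
eef_rot: [-1.479, -0.63, 0.626]
contact_force: [-0.2, 0.5, 0.2]
finger_gap: 0.0429
```

```bash
python3 go.py .6325,.052,.104,46
```

```text
t 33.1 pos [0.6331 0.0537 0.1451] jaw 46.05 ydir [ 0.003  0.    -1.   ] F [-0.2  0.5  0.2] gap 0.0429 q7 0.75
delta mm [ -0.6  -1.7 -41.1] turn -0.1
```

Call:
send_rows(series=[[0.5,-0.0006,-0.0017,-0.02,0,0,0],[0.5,0,0,-0.021,0,0,0],[0.5,0,0,0,0,0,0],[0.5,0,0,0,0,0,0],[0.5,0,0,0,0,0,0]])

```text
clock: 33.6
eef_pos: [0.6328, 0.0523, 0.1044]
eef_rot: [-1.479, -0.631, 0.626]
contact_force: [1.2, 0.4, -0.1]
finger_gap: 0.0428
```

Call:
send_rows(series=[[0,0,0,0,0,0,0],[0,0,0,0,0,0,0],[0,0,0,0,0,0,0],[0,0,0,0,0,0,0],[0,0,0,0,0,0,0],[0,0,0,0,0,0,0]], grip_force=40)

```text
clock: 34.2
eef_pos: [0.6315, 0.0519, 0.1026]
eef_rot: [-1.478, -0.628, 0.629]
contact_force: [-0.8, -0.5, 1.0]
finger_gap: 0.007
```

```bash
python3 go.py .6325,.052,.104,46
```

```text
t 34.2 pos [0.6315 0.0519 0.1026] jaw 46.09 ydir [-0. -0. -1.] F [-0.8 -0.5  1. ] gap 0.007 q7 0.76
delta mm [1.  0.1 1.4] turn -0.1
```

Call:
send_rows(series=[[0,0,0,0,0,0,7.1],[0,0,0,0,0,0,7.1],[0,0,0,0,0,0,7.1],[0,0,0,0,0,0,7.1],[0,0,0,0,0,0,7.0],[0,0,0,0,0,0,0],[0,0,0,0,0,0,0],[0,0,0,0,0,0,0]])

```text
clock: 35.0
eef_pos: [0.6312, 0.0514, 0.1025]
eef_rot: [-1.277, -1.096, 1.099]
contact_force: [-1.6, -2.0, 0.7]
finger_gap: 0.0067
```

```bash
python3 go.py .6325,.052,.087,81.5
```

```text
t 35.0 pos [0.6312 0.0514 0.1025] jaw 81.37 ydir [-0.001 -0.001 -1.   ] F [-1.6 -2.   0.7] gap 0.0067 q7 1.24
delta mm [  1.3   0.6 -15.5] turn 0.1
```

Call:
send_rows(series=[[0,0,0,-0.004,0,0,0.1],[0,0,0,-0.004,0,0,0],[0,0,0,-0.004,0,0,0],[0,0,0,0,0,0,0],[0,0,0,0,0,0,0]])

```text
clock: 35.5
eef_pos: [0.6314, 0.0517, 0.0905]
eef_rot: [-1.275, -1.099, 1.101]
contact_force: [-2.6, -3.8, 2.8]
finger_gap: 0.0068
```

Call:
send_rows(series=[[0,0,0,-0.003,0,0,0],[0,0,0,-0.0015,0,0,0],[0,0,0,0,0,0,0],[0,0,0,0,0,0,0]])

```text
clock: 35.9
eef_pos: [0.6314, 0.052, 0.0864]
eef_rot: [-1.275, -1.1, 1.101]
contact_force: [-3.3, -2.8, 4.1]
finger_gap: 0.0068
```

Call:
send_rows(series=[[0,0,0,0,0,0,-7.5],[0,0,0,0,0,0,-7.5],[0,0,0,0,0,0,-7.5],[0,0,0,0,0,0,-7.5],[0,0,0,0,0,0,-7.5],[0,0,0,0,0,0,-7.5],[0,0,0,0,0,0,0]])

```text
clock: 36.6
eef_pos: [0.6319, 0.0525, 0.0864]
eef_rot: [-1.513, -0.501, 0.5]
contact_force: [-2.9, -3.1, 6.3]
finger_gap: 0.0068
```

Call:
send_rows(series=[[0,0,0,0,0,0,-7.5],[0,0,0,0,0,0,-7.5],[0,0,0,0,0,0,-7.5],[0,0,0,0,0,0,-7.5],[0,0,0,0,0,0,-7.5],[0,0,0,0,0,0,-7.5],[0,0,0,0,0,0,0],[0,0,0,0,0,0,0]])

```text
clock: 37.4
eef_pos: [0.6326, 0.0524, 0.0865]
eef_rot: [-1.568, 0.109, -0.113]
contact_force: [-1.1, -2.7, 5.5]
finger_gap: 0.0072
```

```bash
python3 go.py .6325,.052,.087,-8.5
```

```text
t 37.4 pos [0.6326 0.0524 0.0865] jaw -8.12 ydir [ 0.003 -0.    -1.   ] F [-1.1 -2.7  5.5] gap 0.0072 q7 0.04
delta mm [-0.1 -0.4  0.5] turn -0.4
```

Call:
send_rows(series=[[0.4,0,0,0,0,0,0],[0.4,0,0,0,0,0,0],[0.4,0,0,0,0,0,0],[0.4,0,0,0,0,0,0],[0.4,0,0,0.03,0,0,0],[0.5,0,0,0.04,0,0,0],[0.5,0,0,0.03,0,0,0]])

```text
clock: 38.1
eef_pos: [0.6321, 0.0525, 0.1879]
eef_rot: [-1.567, 0.113, -0.116]
contact_force: [0.8, -0.4, 0.2]
finger_gap: 0.0427
```

Call:
send_rows(series=[[0.5,-0.0153,-0.018,0,0,0,-7.2],[0.5,-0.0153,-0.018,0,0,0,-7.2],[0.5,-0.0153,-0.018,0,0,0,-7.2],[0.5,-0.0153,-0.018,0,0,0,-7.2],[0.5,-0.0153,-0.018,0,0,0,-7.2],[0.5,-0.0153,-0.018,0,0,0,-7.3],[0.5,-0.0153,-0.018,0,0,0,-7.3],[0.5,-0.0155,-0.018,0,0,0,-7.3]])

```text
clock: 38.9
eef_pos: [0.5084, -0.092, 0.186]
eef_rot: [-1.375, 0.902, -0.903]
contact_force: [-0.8, 0.1, 0.0]
finger_gap: 0.0426
```

Call:
send_rows(series=[[0.5,0,0,-0.02,0,0,0],[0.5,0,0,-0.02,0,0,0],[0.5,0,0,0,0,0,0],[0.5,0,0,0,0,0,0],[0.5,0,0,0,0,0,0]])

```text
clock: 39.4
eef_pos: [0.5098, -0.0919, 0.147]
eef_rot: [-1.376, 0.898, -0.9]
contact_force: [0.4, -0.0, 0.9]
finger_gap: 0.0429
```

```bash
python3 go.py .510,-.0916,.103,-66
```

```text
t 39.4 pos [ 0.5098 -0.0919  0.147 ] jaw -66.28 ydir [ 0.002 -0.    -1.   ] F [ 0.4 -0.   0.9] gap 0.0429 q7 -0.5
delta mm [  0.2   0.3 -44. ] turn 0.3
```

Call:
send_rows(series=[[0.5,0,0,-0.022,0,0,0],[0.5,0,0,-0.022,0,0,0],[0.5,0,0,0,0,0,0],[0.5,0,0,0,0,0,0],[0.5,0,0,0,0,0,0]])

```text
clock: 39.9
eef_pos: [0.51, -0.0922, 0.1035]
eef_rot: [-1.376, 0.897, -0.901]
contact_force: [-0.5, -0.4, -0.6]
finger_gap: 0.0427
```

Call:
send_rows(series=[[0,0,0,0,0,0,0],[0,0,0,0,0,0,0],[0,0,0,0,0,0,0],[0,0,0,0,0,0,0],[0,0,0,0,0,0,0],[0,0,0,0,0,0,0]])

```text
clock: 40.5
eef_pos: [0.5093, -0.092, 0.1023]
eef_rot: [-1.377, 0.899, -0.9]
contact_force: [0.0, -0.8, -0.3]
finger_gap: 0.0071
```

```bash
python3 go.py .510,-.0916,.103,-98.5
```

```text
t 40.5 pos [ 0.5093 -0.092   0.1023] jaw -66.31 ydir [ 0.001 -0.    -1.   ] F [ 0.  -0.8 -0.3] gap 0.0071 q7 -0.45
delta mm [0.7 0.4 0.7] turn -32.2
```

Call:
send_rows(series=[[0,0,0,0,0,0,-6.5],[0,0,0,0,0,0,-6.5],[0,0,0,0,0,0,-6.5],[0,0,0,0,0,0,-6.5],[0,0,0,0,0,0,-6.2],[0,0,0,0,0,0,0],[0,0,0,0,0,0,0],[0,0,0,0,0,0,0]])

```text
clock: 41.3
eef_pos: [0.5092, -0.0919, 0.1023]
eef_rot: [-1.136, 1.316, -1.317]
contact_force: [0.6, -0.4, 0.0]
finger_gap: 0.0065
```

Call:
send_rows(series=[[0,0,0,-0.004,0,0,0],[0,0,0,-0.004,0,0,0],[0,0,0,-0.004,0,0,0],[0,0,0,0,0,0,0],[0,0,0,0,0,0,0]])

```text
clock: 41.8
eef_pos: [0.5093, -0.0919, 0.0902]
eef_rot: [-1.135, 1.317, -1.318]
contact_force: [1.2, -0.4, 2.4]
finger_gap: 0.0073
```

```bash
python3 go.py .510,-.0916,.087,-98.5
```

```text
t 41.8 pos [ 0.5093 -0.0919  0.0902] jaw -98.5 ydir [ 0.001 -0.    -1.   ] F [ 1.2 -0.4  2.4] gap 0.0073 q7 -0.85
delta mm [ 0.7  0.3 -3.2] turn -0.0
```

Call:
send_rows(series=[[0,0,0,-0.003,0,0,0],[0,0,0,-0.0015,0,0,0],[0,0,0,0,0,0,0],[0,0,0,0,0,0,0]])

```text
clock: 42.2
eef_pos: [0.5092, -0.092, 0.0859]
eef_rot: [-1.135, 1.317, -1.318]
contact_force: [2.1, -0.3, 4.4]
finger_gap: 0.007
```

Call:
send_rows(series=[[0,0,0,0,0,0,7.5],[0,0,0,0,0,0,7.5],[0,0,0,0,0,0,7.5],[0,0,0,0,0,0,7.5],[0,0,0,0,0,0,7.5],[0,0,0,0,0,0,7.5],[0,0,0,0,0,0,0]])

```text
clock: 42.9
eef_pos: [0.5092, -0.092, 0.0859]
eef_rot: [-1.444, 0.728, -0.729]
contact_force: [0.9, 0.4, 2.6]
finger_gap: 0.0069
```

Call:
send_rows(series=[[0,0,0,0,0,0,7.5],[0,0,0,0,0,0,7.5],[0,0,0,0,0,0,7.5],[0,0,0,0,0,0,7.5],[0,0,0,0,0,0,7.5],[0,0,0,0,0,0,7.5],[0,0,0,0,0,0,0],[0,0,0,0,0,0,0]])

```text
clock: 43.7
eef_pos: [0.5093, -0.0921, 0.0858]
eef_rot: [-1.568, 0.119, -0.12]
contact_force: [1.0, -1.1, 4.6]
finger_gap: 0.0067
```

```bash
python3 go.py .510,-.0916,.087,-8.5
```

```text
t 43.7 pos [ 0.5093 -0.0921  0.0858] jaw -8.75 ydir [ 0.001 -0.    -1.   ] F [ 1.  -1.1  4.6] gap 0.0067 q7 0.3
delta mm [0.7 0.5 1.2] turn 0.2
```

Release, lift, move clear to +y and check.

Call:
send_rows(series=[[0.4,0,0,0,0,0,0],[0.4,0,0,0,0,0,0],[0.4,0,0,0,0,0,0],[0.4,0,0,0,0,0,0],[0.4,0,0,0.03,0,0,0],[0.4,0,0,0.04,0,0,0],[0.4,0,0,0.04,0,0,0]])

```text
clock: 44.4
eef_pos: [0.5084, -0.0915, 0.1962]
eef_rot: [-1.568, 0.119, -0.115]
contact_force: [2.0, 0.7, -0.2]
finger_gap: 0.0342
```

Call:
send_rows(series=[[0.4,0,0.048,0,0,0,0],[0.4,0,0.048,0,0,0,0],[0.4,0,0.048,0,0,0,0],[0.4,0,0.048,0,0,0,0],[0.4,0,0.048,0,0,0,0],[0.4,0,0.048,0,0,0,0],[0.4,0,0.048,0,0,0,0],[0.4,0,0.048,0,0,0,0]])

```text
clock: 45.2
eef_pos: [0.5083, 0.2943, 0.1953]
eef_rot: [-1.568, 0.117, -0.116]
contact_force: [0.9, 0.4, 0.6]
finger_gap: 0.0339
```

```bash
python3 - <<'E'
from ov import *
t=vision.camera("top"); s=vision.camera("scene"); print(get_obs()["clock"])
rows=[]
wing=lambda x,y,d:[box(x-4,x+4,y-18,y+18,93-d,115-d)]
for c,RK in((t,(.5712,-.0198,-.148)),(s,(.5687,-.0184,-.149))):
  r=[]
  for L in((.05,.08,.108),(-.05,-.08,.108)):
    q=proj(c,pose(RK,[L])[0])[0]; x0,y0=(q-12).astype(int)
    a=tile(np.clip(c["pixels"]*1.4,0,255).astype(np.uint8),x0,y0,25,25,11); b=a.copy()
    wire(b,c,wing(L[0]*1e3,L[1]*1e3,13),RK,x0,y0,11,(0,0,255),dz=6); r+= [a] if c is t else [b]
  rows.append(np.hstack(r))
full=cv2.resize(s["pixels"][120:300,180:],None,fx=.0,fy=0,dsize=(1,1)) if 0 else None
cv2.imwrite("pics/st2.png",np.vstack(rows))
bx=(212,150,72,110); a=tile(np.clip(t["pixels"]*1.3,0,255).astype(np.uint8),*bx,5)
FR=[box(sx*109-6,sx*109+6,sy*58-6,sy*58+6,0,74) for sx in(-1,1) for sy in(-1,1)]+[box(-6,6,-36,36,104,118)]
wire(a,t,FR[-1:],(.5712,-.0198,-.148),bx[0],bx[1],5,dz=6)
sc=tile(np.clip(s["pixels"]*1.4,0,255).astype(np.uint8),210,130,240,130,3)[:550]
sc=cv2.resize(sc,(420,int(420*sc.shape[0]/sc.shape[1])))
cv2.imwrite("pics/fin.png",hstack(a,sc))
E
```

```text
45.3
```

View pics/st2.png

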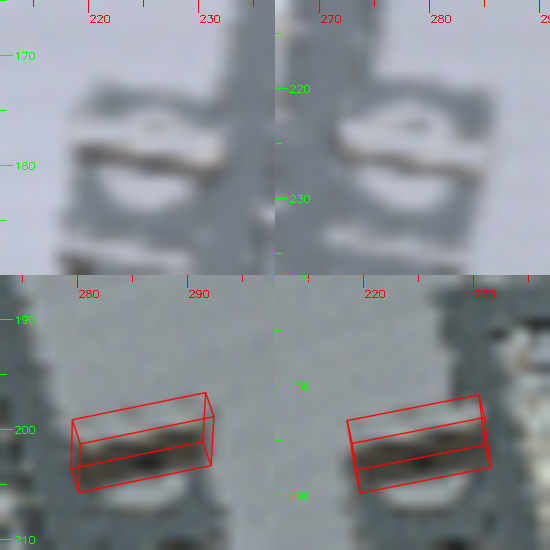

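View pics/fin.png

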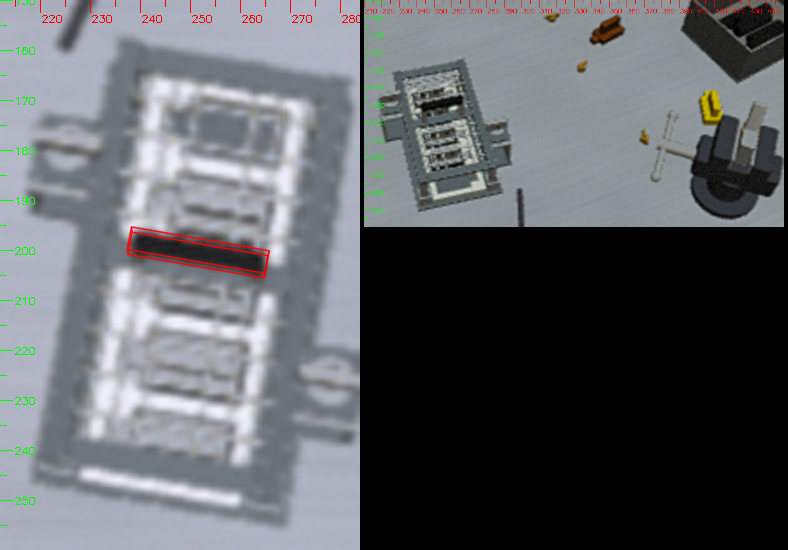

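```bash
python3 -c "
from cell import bot,get_obs
print(get_obs()['contact_force'],bot.finish_job())"
```

```text
the job is handed in; nothing more can be done
[ 0.57866604 -0.12903612 -0.65995374] None
```

I handed the job in at about 45 s. Four shoes were on the counter, and all four are seated in pockets 1 to 4. The frame is stacked with its posts home, and both studs are pushed in and locked a quarter turn across their slots.

**Last checks**
- **Frame:** the handle matches the seated-frame overlay in the top view. The posts touched down at the height I predicted.
- **Studs:** both wings lie square across their slots, and in the scene view they match an overlay drawn 13 mm down after release.
- **Shoes:** they sat in the pocket outlines when I overlaid them before stacking, three in the top view and all four in the scene view. After stacking I could only see them through the frame mesh.
- **Left alone:** no black shoe remains on the counter, and the brown and yellow look-alikes were not touched. I did not measure the bystanders' positions again.

**What went wrong or disagreed**
- **First move:** I gave the shifts in mm instead of m. The row limit clamped it, and the arm moved in the intended direction in free air.
- **Cameras:** the two disagreed by about 2 to 3 mm on the rack. I used the top view, which agreed with where the robot's own readings put things. The scene view kept asking for a further 1 to 2 mm in x on the shoes, so I applied only part of that.

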